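# Park, load and clamp the bench shaker

## Task

Set the bench shaker up for its next run: first park its sliding platform by shooting the barrel bolt on the console fully home into the keeper on the platform's edge, and leave it bolted. The clamp fence is still locked from the last run with smaller vials, and its knob must be turned anticlockwise before the fence can be drawn back to make room; stand every white sample jar from the bench upright on the platform in one row along the fixed rail, and bring the fence up until it holds them all snugly against the rail. Finally turn the knob clockwise to its stop to lock the fence; leave the other things on the bench where they are.

Things in the scene. Friction and masses are not known exactly. Their poses are not given: they have to be found in the camera images.
- shaker: Bench shaker: white housing, fixed to the bench. Origin on the bench plane (z = 0) under the middle of the platform's travel; its own x points away from the robot's side (towards the fixed rail), y to the left, z up; it stands at some yaw. Platform (y -135 to +135 mm, x -120 to +105 mm from its centre) has its top 100 mm above the bench. The console, 95 mm high, lies to its right, y -144 to -262 mm, x -135 to +105 mm, and carries the bolt.
- platform (a joint): Slide of the platform along the shaker's x, m, -0.020 to 0.020; positive is away from the robot's side. At 0 the keeper is exactly in line with the bolt. Slides with about 1.5 N and stays where it is left until bolted. The rounded bolt end finds its way in, and centres the platform, when the platform is within about 3 mm of 0; the bolt has 2.5 mm play in the keeper on each side.
- rail_top (a point): Middle of the top edge of the fixed rail, which stands on the platform at its far side: an upright aluminium bar 250 mm long (along the shaker's y), 12 mm thick, 28 mm high above the platform, with a rubber strip on its inner face. Can be pinched from above across its 12 mm to slide the platform. Its inner face (towards the robot) is 6 mm from this point.
- keeper (a point): Mouth of the keeper, a steel staple on the platform's right edge, 35 mm wide, 16 mm deep and 29 mm high, with a hole 15 mm wide for the bolt; the point is at the centre of the hole's mouth, 12 mm above the platform.
- bolt (a joint): Slide of the barrel bolt along the shaker's +y (to the left, towards the platform), m: 0 is fully drawn, 0.036 fully home; the tip reaches the keeper's mouth at 0.018. Slides with about 2 N and stays where it is left. If the keeper is out of line the bolt stops against it at about 0.018.
- bolt_grip (a point): Point on the bolt's upright handle, a steel post 12 mm in diameter, which rises from the 10 mm rod to 43 mm above the rod's axis; this point is on the post 30 mm above the rod's axis (142 mm above the bench). Moves with the bolt. The two guides of the rod, 12 mm to either side of it, are 121 mm high above the bench and leave 11 mm or more in front of and behind the handle.
- row_mid (a point): Middle of the place for the jars, on the platform's top, half-way along the fixed rail and 27 mm (a jar's radius) in front of its inner face; axes as the shaker's. Moves with the platform. Jars stand side by side along y, their centres within 105 mm to either side; four fit at 56 to 62 mm spacing. Rims 20 mm high, 258 mm apart, close the ends of the row.
- fence (a joint): Slide of the fence along the shaker's +x (towards the fixed rail), m: 0 fully open, at most 0.055; rail and fence faces are 93 mm apart at 0 and one jar's diameter (54 mm) apart at 0.039. Starts locked at 0.042 to 0.052. Slides with about 3 N when the knob is loose; resists about 15 N when it is tight. Upright bar 230 mm long, 12 mm thick, 28 mm high; a foot 60 x 4 mm runs 105 mm back from its front under the knob.
- fin_grip (a point): Grip point on the fence's fin, an upright aluminium plate 12 mm thick (across the shaker's y), 48 mm long and 50 mm high above the platform, which stands on the robot's side of the fence, 75 mm left of its middle; this point is 35 mm above the platform and 46 mm behind the fence's front face. Moves with the fence.
- knob (a joint): Clamp knob's angle, rad: 0 fully loose, 1.5 at its tight stop; grows clockwise seen from above; starts tight. The washer starts to bear on the fence's foot at about 0.8 and locks it above 1.25. Needs about 0.2 N m.
- knob_grip (a point): Middle of the clamp knob's black T-bar, 50 mm long, 12 mm wide and 20 mm high, 36 mm above the platform, on the knob's vertical axis; its x axis runs along the T-bar. At knob angle 0 the T-bar lies along the shaker's x. The knob turns on a stud fixed to the platform, 103 mm on the robot's side of row_mid; it does not move with the fence.
- jar1: White plastic wide-mouth sample jar with paper band and green screw cap, standing: 54 mm in diameter, 66 mm high; cap 48 mm in diameter, over the top 22 mm; about 0.12 kg. Origin at the centre of its underside, z along its axis. None if it is not there in this start.
- jar2: White plastic wide-mouth sample jar with paper band and green screw cap, standing: 54 mm in diameter, 66 mm high; cap 48 mm in diameter, over the top 22 mm; about 0.12 kg. Origin at the centre of its underside, z along its axis. None if it is not there in this start.
- jar3: White plastic wide-mouth sample jar with paper band and green screw cap, standing: 54 mm in diameter, 66 mm high; cap 48 mm in diameter, over the top 22 mm; about 0.12 kg. Origin at the centre of its underside, z along its axis. None if it is not there in this start.
- jar4: White plastic wide-mouth sample jar with paper band and green screw cap, standing: 54 mm in diameter, 66 mm high; cap 48 mm in diameter, over the top 22 mm; about 0.12 kg. Origin at the centre of its underside, z along its axis. None if it is not there in this start.
- beaker: Bystander: small glass beaker, 42 mm diameter, 58 mm high, behind the jars. Origin under its centre.
- stopper: Bystander: brown rubber stopper, 36 mm diameter, 26 mm high, among the jars. Origin under its centre.
- wash: Bystander: wash bottle, 68 mm diameter, 192 mm high with its spout, to the right. Origin under its centre.
- marker: Bystander: white marker pen lying on the bench, 130 mm long, 15 mm thick, left. Origin under its centre.
- tipbox: Bystander: blue box 80 x 120 x 55 mm left of the shaker. Origin under its centre.
There are look-alikes about, which are no part of the job. Leave any red look-alike of the jar2 alone.

How it is judged (in metres and radians):
On the way, in this order (a step that is already met when the one before it is completed fails the run):
1. the platform is parked: the bolt is fully home in the keeper (value of joint bolt above 0.032 m and value of joint platform between -0.005 and 0.005 m), for 0.2 s.
2. all sample jars stand on the platform, held snugly between the rail and the fence, platform still bolted (all of step 1 and angle between each of jar1, jar2, jar3, jar4's own z axis and vertical below 0.12 rad and z of jar1 in the frame of row_mid between -0.006 and 0.006 m and x of jar1 in the frame of row_mid between -0.006 and 0.006 m and y of jar1 in the frame of row_mid between -0.11 and 0.11 m and z of jar2 in the frame of row_mid between -0.006 and 0.006 m and x of jar2 in the frame of row_mid between -0.006 and 0.006 m and y of jar2 in the frame of row_mid between -0.11 and 0.11 m and z of jar3 in the frame of row_mid between -0.006 and 0.006 m and x of jar3 in the frame of row_mid between -0.006 and 0.006 m and y of jar3 in the frame of row_mid between -0.11 and 0.11 m and z of jar4 in the frame of row_mid between -0.006 and 0.006 m and x of jar4 in the frame of row_mid between -0.006 and 0.006 m and y of jar4 in the frame of row_mid between -0.11 and 0.11 m and value of joint fence between 0.037 and 0.041 m), for 0.2 s.
3. the clamp knob is tight (all of step 2 and value of joint knob above 1.25 rad), for 0.2 s.
At the end, for the whole second after the job is handed in: Bolt home (over 32 of 36 mm), platform within 5 mm of parked; every jar upright (0.12 rad) on the platform, within 6 mm of the row's line and 110 mm of its middle, at rest; fence slide 37 to 41 mm; knob past 1.25 rad (all of step 3 and linear speed of each of jar1, jar2, jar3, jar4 below 0.02 m/s); the robot touches nothing.
It fails at once if a bystander (beaker, stopper, wash bottle, marker or box) is shifted by more than 50 mm (distance of any of beaker, stopper, wash, marker, tipbox from where it was at the start of the episode above 0.05 m).
Of jar1, jar2, jar3, jar4 only 2 to 4 are there at a start; the rules pass over those that are not, and their reading is None.
At some moment in a run one of jar1, jar2, jar3, jar4 may be knocked a few centimetres aside while the robot is not near it.
It also fails if it takes over 210 s, if anything falls off the work surface, if the arm or the gripper's body presses on something with over 40 N, if the wrist force passes 120 N, or if a joint passes its speed limit or range.

## Robot

A 6-joint arm with a two-finger parallel gripper is mounted at the origin on the work surface. World frame = base frame: x ahead of the robot, y to its left, z up, the work surface at z = 0. Lengths are in mm, angles in rad, forces in N, time in s.
With the tool pointing down it reaches from about 375 to 900 mm from the base axis. Payload 3.1 kg.
Tool frame: the origin (TCP) lies at the very end of the fingers, on their centre line; the grasp point (between the pads) lies 19 mm behind it; z points along the fingers, y is the line along which they close (so a half turn about z gives the same grasp; the last joint's range is limited). The gripper opens to 85 mm and grips with 20 to 120 N. Pads are 22 mm wide; open, the fingers measure 114 mm over their backs; the gripper's body (76 mm by 85 mm) begins 54 mm behind the grasp point. The pads swing forward as they close: fully open they stand 13 mm farther back than shut.
Start: joints at [1.056, 0.527, 1.433, -0, 1.181, -0.178], TCP at [205.911, 590.082, 205.31] pointing down, gripper open.
Joint ranges: [-3.08, 3.08], [-0.75, 2.2], [0.22, 2.44], [-1.43, 4.57], [0, 2.65], [-2.85, 2.85]. Speed limits (rad/s): [2.79, 2.79, 3.14, 3.14, 3.14, 3.14].

## Interface

Orientations are given as a unit quaternion [w, x, y, z].
In Python, from workcell import env gives the robot as it stands.
- The arm moves only by the tool jog_arm, never from a script. Its argument "targets" is a list of rows, each a list of 6 numbers: the shift along the tool's x, y, z in m, then the turn, a rotation vector about the tool's x, y, z in degrees. A call has 1 to 20 rows; each row is the pose to reach, as a shift and turn from the pose commanded when the call began, along the tool's axes at that moment; what a row does not reach only later rows make up. A row lasts 1/8 s, in which the tool goes at most 62.5 mm and 10.7 degrees, less where a joint would pass 70% of its speed; a pose out of reach is approached as far as the arm can. A call with a gripper value outside its range is refused whole. "grip" is the finger opening in m, from 0 to 0.0854, set as the call begins (left out, the last holds). The fingers move at their own pace and stop on an object; "force" is the grip in N (left out, the last holds). Time passes only in rows, so rows that repeat a pose let the fingers close. It gives the time, the measured TCP pose, the force, the opening and the grip force at its end, in the units of the state.
- env.observe(): the state, without advancing time (a new reading comes with each control period).
- env.grab_frame(name): name is "side" or "top" or "wrist"; returns the picture (420x560x3 uint8, red, green, blue); there is no depth.
- env.camera_info(name): a dict with "K" (3x3 intrinsics, pixels), "origin" and "rotation" of the camera in the world. Camera axes: x right, y up, looking along -z (the intrinsics and any distortion apply to the point x, -y, -z); pixel columns grow to the right and rows downward; lengths in mm; the calibration is good to about 2 mm. A picture is of the moment at which its call begins: read the wrist's pose just before it. camera_info takes no time and is no camera call; for the wrist camera it gives the pose at the moment of the call.
- env.sign_off(): hands the job in; it is judged then, once.
Trained networks look in the newest picture that a camera, given by its name, has taken for a name from the list of things; names that differ only in an ending like _2 or _b are one class to them, and where a whole thing is asked for, a point or a joint stands for the part that bears it (a point fixed in the world has none). Each returns a list of dicts, best first, with "score" (0 to 1); they miss things now and then, are a little off and sometimes report something else, mostly with a low value. They report only what shows in the picture. A call takes as long as a camera call. They do not tell look-alikes from the thing itself.
- env.masks_of(camera, target): "pixels" (420x560 bool, what is visible of it) and "rect" ([centre column, centre row, width, height] in pixels, round what is visible of it).
The state is a dict: "t": time; "joints": joint angles; "joint_velocities": joint speeds; "joint_torque": joint torques, N m; "position": TCP position; "eef_rot": TCP orientation; "wrist_force": force on the tool from outside, world axes, zero at the start; "torque": the same for the moment, N m; "finger_gap": opening from 0.0 (shut) to 1.0 (fully open); "grip_force": force on a finger pad.
Only numpy, scipy, OpenCV 4.12 (cv2) and the standard library are available. Lean on these libraries where they do the work, as an engineer would, in place of code of your own. Each camera call takes 0.05 s, during which the arm holds its last target. There are 200 camera calls.

## Working session

There is one attempt and no reset: what is moved stays moved. The work goes in short steps, Python scripts to look and compute and a tool call to move; the robot and the scene stay as the last step left them, time stands still between calls to the robot, and variables do not carry over. Pictures are saved under pics/ and viewed, at most 14 in all, crops included, and the job is handed in when it is done.

Besides the shell and the picture viewer there is one more tool, called as name(argument=value, ...), one argument or row to a line, values as JSON. jog_arm: Moves the arm, as the interface text tells. Its arguments: {"type":"object","properties":{"targets":{"type":"array","items":{"type":"array","items":{"type":"number"}}},"grip":{"type":"number"},"force":{"type":"number"}},"required":["targets"]}

```bash
mkdir -p pics; ls; python3 - <<'E'
from workcell import env
import cv2, numpy as np
o=env.observe(); print({k:np.round(v,3).tolist() if not isinstance(v,dict) else v for k,v in o.items()})
for c in ("top","side"):
    f=env.grab_frame(c); cv2.imwrite(f"pics/{c}0.png",f[:,:,::-1]); i=env.camera_info(c); print(c,np.round(i["K"],1).tolist(),np.round(i["origin"],1).tolist(),np.round(i["rotation"],4).tolist(), [k for k in i])
    for n in ("jar1","beaker","stopper","wash","marker","tipbox","shaker","rail_top","keeper","bolt_grip","fence","fin_grip","knob_grip"):
        try: print(c,n,[(round(d["score"],2),np.round(d["rect"]).astype(int).tolist()) for d in env.masks_of(c,n)][:6])
        except Exception as e: print(n,e)
E
```

```text
pics
{'t': 0.0, 'joints': [1.057, 0.528, 1.434, -0.0, 1.181, -0.178], 'joint_velocities': [-0.002, 0.001, -0.0, 0.0, -0.003, 0.001], 'joint_torque': [0.001, -44.234, -17.803, -0.0, 0.008, 0.0], 'position': [205.514, 589.415, 204.328], 'eef_rot': [-0.0, 0.167, 0.986, -0.001], 'wrist_force': [-0.345, -0.591, -0.395], 'torque': [0.024, -0.024, -0.002], 'grip_force': 0.0, 'finger_gap': 0.999}
top [[518.8, 0.0, 278.6], [0.0, 518.8, 215.7], [0.0, 0.0, 1.0]] [242.5, -39.8, 1353.7] [-0.7026, -0.0802, 0.0777, 0.7027] ['K', 'origin', 'rotation']
top jar1 [(0.9, [394, 286, 31, 22]), (0.81, [361, 252, 26, 23]), (0.78, [360, 211, 23, 20]), (0.68, [410, 248, 25, 25]), (0.62, [360, 293, 23, 23]), (0.59, [410, 212, 28, 25])]
top beaker [(0.8, [386, 176, 15, 23]), (0.37, [203, 215, 95, 45])]
top stopper [(0.41, [386, 228, 14, 12])]
top wash [(0.71, [468, 234, 46, 50])]
top marker [(0.71, [125, 270, 28, 50])]
top tipbox [(0.8, [107, 216, 51, 44])]
top shaker [(0.86, [234, 212, 162, 108]), (0.69, [203, 226, 18, 12]), (0.56, [108, 216, 53, 44])]
top rail_top [(0.84, [205, 215, 118, 102])]
top keeper [(0
[... 503 characters left out ...]
.95, [343, 286, 18, 32]), (0.94, [307, 293, 21, 31]), (0.9, [336, 248, 22, 23]), (0.72, [310, 260, 20, 28]), (0.65, [367, 273, 21, 32])]
side beaker [(0.57, [373, 246, 21, 22]), (0.38, [271, 202, 121, 89])]
side stopper []
side wash [(0.58, [392, 291, 38, 78])]
side marker []
side tipbox [(0.79, [217, 167, 23, 18])]
side shaker [(0.64, [272, 201, 130, 88]), (0.29, [291, 198, 18, 16])]
side rail_top [(0.64, [254, 184, 98, 57]), (0.25, [309, 260, 20, 26])]
side keeper [(0.94, [255, 184, 92, 54])]
side bolt_grip [(0.63, [290, 197, 16, 15]), (0.34, [253, 184, 95, 58])]
side fence [(0.68, [261, 178, 45, 26]), (0.49, [255, 186, 96, 56])]
side fin_grip [(0.79, [260, 173, 51, 26])]
side knob_grip []
```

View pictures.

```bash
python3 - <<'E'
import cv2
a=cv2.imread("pics/top0.png")
cv2.imwrite("pics/v1.png",cv2.resize(a[150:350,70:500],None,fx=1.86,fy=1.86,interpolation=cv2.INTER_CUBIC))
b=cv2.imread("pics/side0.png")
cv2.imwrite("pics/v2.png",cv2.resize(b[140:345,190:430],None,fx=2.9,fy=2.9,interpolation=cv2.INTER_CUBIC))
E
```

```text
(no output)
```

View pics/v1.png

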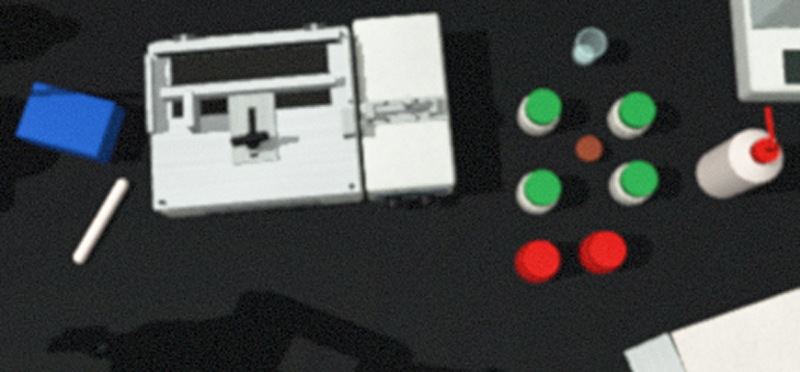

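View pics/v2.png

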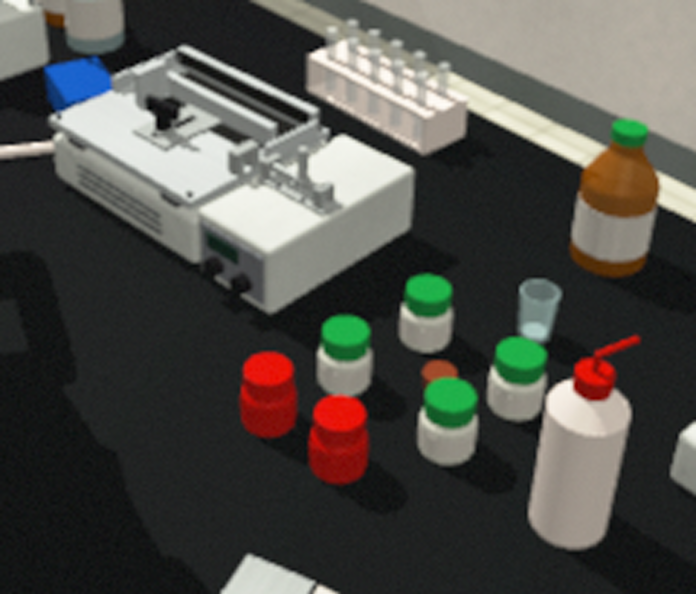

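The top view shows the shaker at the left (platform full-frame about px 150–265, 165–262) with the console to its right. Red look-alikes stand at about (360,290) and (394,286). The white jars with green caps stand at about (361,208), (411,210), (361,252) and (412,248), and these four fit the description (white, paper band, green cap). The side view agrees, and the enlarged crop confirms the four.

```bash
cat > h.py <<'E'
import numpy as np, cv2
from scipy.spatial.transform import Rotation as R
from workcell import env
def rot(q): return R.from_quat([q[1],q[2],q[3],q[0]]).as_matrix()
class Cam:
    def __init__(s,name):
        i=env.camera_info(name); s.K=np.array(i["K"]); s.o=np.array(i["origin"]); s.R=rot(np.array(i["rotation"])) if np.size(i["rotation"])==4 else np.array(i["rotation"])
    def proj(s,P):
        p=(np.atleast_2d(P)-s.o)@s.R; p=p*[1,-1,-1]; q=p@s.K.T; return q[:,:2]/q[:,2:]
    def ray(s,px,z):
        u=np.linalg.inv(s.K)@[px[0],px[1],1]; d=s.R@(u*[1,-1,-1]); return s.o+d*(z-s.o[2])/d[2]
def blobs(img,kind,amin=30):
    h=cv2.cvtColor(img,cv2.COLOR_RGB2HSV)
    m={"green":((h[...,0]>45)&(h[...,0]<85)&(h[...,1]>120)&(h[...,2]>60)),"red":(((h[...,0]<8)|(h[...,0]>172))&(h[...,1]>150)&(h[...,2]>60))}[kind].astype(np.uint8)
    n,l,st,c=cv2.connectedComponentsWithStats(m); return [(st[i],c[i]) for i in range(1,n) if st[i,4]>amin]
def tool():
    o=env.observe(); q=np.array(o["eef_rot"]); return np.array(o["position"]),rot(q),o
E
python3 - <<'E'
from h import *
for c in("top","side"):
    C=Cam(c); print(c,np.round(C.R,3).tolist())
    img=cv2.imread(f"pics/{c}0.png")[:,:,::-1].copy()
    for s,ct in blobs(img,"green"): print("green",s[4],ct.round(1),C.ray(ct,60).round(0))
    for s,ct in blobs(img,"red"): print("red",s[4],ct.round(1),C.ray(ct,60).round(0))
C=Cam("top")
for p,z in[((150,174),100),((258,165),100),((151,262),100),((265,258),100),((313,253),95),((205,227),136),((305,157),95)]: print(p,C.ray(p,z).round(0))
W=Cam("wrist");print(W.K.round(1).tolist(),W.o.round(1),W.R.round(3).tolist()); p,T,_=tool(); print(((W.o-p)@T).round(1),(T.T@W.R).round(3).tolist())
E
```

```text
top [[0.0, 0.975, -0.222], [-1.0, -0.001, -0.003], [-0.003, 0.222, 0.975]]
green 225 [378.1  90. ] [ 885. -304.   60.]
green 256 [ 13.1 145.6] [727. 667.  60.]
green 299 [362.  206.4] [ 561. -249.   60.]
green 309 [412.5 208.4] [ 556. -378.   60.]
green 311 [413.7 245.5] [ 460. -376.   60.]
green 303 [361.8 250. ] [ 448. -245.   60.]
red 232 [481.9 225.2] [ 512. -552.   60.]
red 76 [387.2 228.5] [ 503. -311.   60.]
red 508 [393.6 285. ] [ 360. -320.   60.]
red 473 [358.8 290. ] [ 348. -234.   60.]
side [[0.775, 0.349, -0.526], [-0.632, 0.417, -0.654], [-0.009, 0.839, 0.544]]
green 34 [210.1 108.9] [ 868. 1018.   60.]
green 160 [175.6 119.8] [648. 992.  60.]
green 41 [219.1 116.2] [847. 891.  60.]
green 52 [125.8 131.4] [ 393. 1009.   60.]
green 96 [406.5 185.4] [ 996. -177.   60.]
green 205 [337.2 241. ] [ 557. -247.   60.]
green 228 [308.9 255.5] [ 445. -243.   60.]
green 243 [368.9 263.4] [ 552. -376.   60.]
green 261 [345.  277.9] [ 457. -374.   60.]
red 243 [396.5 267. ] [ 599. -435.   60.]
red 524 [282.1 275.7] [ 332. -259.   60.]
red 565 [306.4 291.1] [ 343. -344.   60.]
(150, 174) [636. 290. 100.]
(258, 165) [660.  17. 100.]
(151, 262) [412. 275. 100.]
(265, 258) [422.  -2. 100.]
(313, 253) [ 435. -120.   95.]
(205, 227) [492. 141. 136.]
(305, 157) [ 683. -103.   95.]
[[308.4, 0.0, 280.3], [0.0, 308.4, 208.8], [0.0, 0.0, 1.0]] [126.  618.2 374. ] [[0.328, -0.892, -0.31], [0.945, 0.311, 0.106], [0.002, -0.328, 0.945]]
[  84.7    0.2 -168.7] [[0.001, 0.945, 0.328], [1.0, -0.001, -0.002], [-0.002, 0.328, -0.945]]
```

jog_arm(
  targets=[
    [-0.424,-0.322,-0.055,0,0,-23.8],
    [-0.424,-0.322,-0.055,0,0,-23.8],
    [-0.424,-0.322,-0.055,0,0,-23.8],
    [-0.424,-0.322,-0.055,0,0,-23.8],
    [-0.424,-0.322,-0.055,0,0,-23.8],
    [-0.424,-0.322,-0.055,0,0,-23.8],
    [-0.424,-0.322,-0.055,0,0,-23.8],
    [-0.424,-0.322,-0.055,0,0,-23.8],
    [-0.424,-0.322,-0.055,0,0,-23.8],
    [-0.424,-0.322,-0.055,0,0,-23.8],
    [-0.424,-0.322,-0.055,0,0,-23.8],
    [-0.424,-0.322,-0.055,0,0,-23.8],
  ],
)

```text
t: 2.9
position: [499.0, 147.5, 260.1]
eef_rot: [-0.001, -0.041, 0.999, 0.0]
wrist_force: [-0.6, 0.5, 0.0]
finger_gap: 0.998
grip_force: 0.0
```

```bash
cat >> h.py <<'E'
def SH(o,yaw,p): # shaker frame (mm) -> world
    c,s=np.cos(yaw),np.sin(yaw); p=np.atleast_2d(p).astype(float); return np.c_[o[0]+c*p[:,0]-s*p[:,1],o[1]+s*p[:,0]+c*p[:,1],p[:,2]]
def box(x0,x1,y0,y1,z): return [[x0,y0,z],[x1,y0,z],[x1,y1,z],[x0,y1,z]]
def draw(img,C,o,yaw,pl,polys):
    v=img.copy()
    for p,moves in polys:
        p=np.array(p,float).copy(); p[:,0]+=pl*moves
        cv2.polylines(v,[np.round(C.proj(SH(o,yaw,p))*4).astype(np.int32)],True,(255,0,255),1,cv2.LINE_AA,2)
    return v
# features: rail inner face in shaker x = RI (platform 0)
E
python3 - <<'E'
from h import *
p,T,o=tool(); print(o["t"],p.round(1),T.round(3).tolist())
C=Cam("wrist"); f=env.grab_frame("wrist"); np.savez("pics/w1.npz",f=f,o=C.o,R=C.R,K=C.K)
cv2.imwrite("pics/w1.png",cv2.resize(f[:,:,::-1],(800,600),interpolation=cv2.INTER_CUBIC))
for n in("rail_top","fin_grip","knob_grip","bolt_grip","keeper","shaker","fence"): print(n,[(round(d["score"],2),np.round(d["rect"]).astype(int).tolist()) for d in env.masks_of("wrist",n)][:3])
E
```

```text
2.9 [499.  147.5 260.1] [[-0.997, -0.081, -0.001], [-0.081, 0.997, 0.0], [0.001, 0.0, -1.0]]
rail_top [(0.69, [278, 209, 264, 200]), (0.61, [278, 190, 49, 27])]
fin_grip [(0.55, [278, 213, 216, 100])]
knob_grip [(0.87, [280, 189, 52, 25]), (0.36, [101, 221, 83, 29])]
bolt_grip [(0.65, [102, 220, 89, 27]), (0.28, [277, 209, 266, 199])]
keeper [(0.74, [278, 208, 268, 196])]
shaker [(0.65, [221, 201, 381, 213]), (0.34, [280, 207, 265, 197])]
fence [(0.7, [278, 213, 213, 104])]
```

View pics/w1.png

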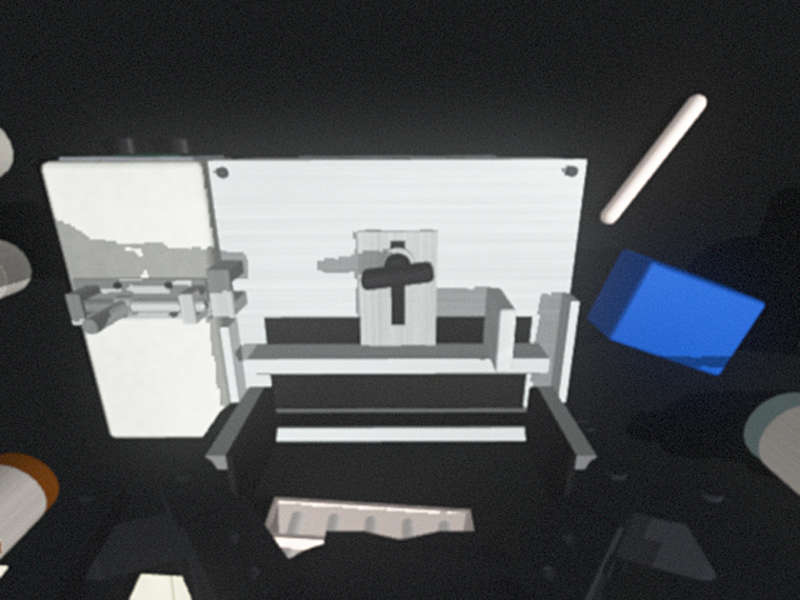

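The wrist view (800-wide, upside down, robot side up) shows the console at the left (43–215, 160–437) with the bolt at about (140,300) and the keeper at (225,285). It also shows the knob T-bar at (397,275), the fence bar at (395,358), the fin at (503,330) and the rail at (400,434).

```bash
cat > fit.py <<'E'
from h import *
from scipy.optimize import least_squares
d=np.load("pics/w1.npz"); C=Cam.__new__(Cam); C.o,C.R,C.K=d["o"],d["R"],d["K"]
s=560/800
con=np.array([[-135,-262,95],[105,-262,95],[105,-144,95]]); cp=np.array([[43,165],[110,437],[205,437]])*s
pla=np.array([[-120,135,100],[-120,-135,100]]); pp=np.array([[586,160],[208,161]])*s
def res(v):
    P=pla.astype(float).copy(); P[:,0]+=v[3]
    return np.r_[(C.proj(SH(v[:2],v[2],con))-cp).ravel(),(C.proj(SH(v[:2],v[2],P))-pp).ravel()]
r=least_squares(res,[533,145,0.08,0]); v=r.x; print(v.round(3),r.fun.round(1))
# rail inner face via row_mid: fence 0.042-.052; rail top
for n,px in (("rail inner bottomtop",(400,428)),("rail outer",(400,441)),("fence front top",(395,373)),("fence back top",(395,360)),("knob",(397,275)),("fin",(506,308)),("finfar",(506,368)),("keeper",(207,268))):
    for z in (100,128,136,150):
        w=C.ray(np.array(px)*s,z); c_,s_=np.cos(v[2]),np.sin(v[2]); q=w[:2]-v[:2]; print(n,z,np.round([c_*q[0]+s_*q[1],-s_*q[0]+c_*q[1]],1),end=" ")
    print()
E
python3 fit.py
```

```text
[ 5.68348e+02  1.47392e+02  5.20000e-02 -2.35880e+01] [-6.1 -2.7 -8.1  2.  17.5  4.3 -0.5  4.7 -0.9 -4.6]
rail inner bottomtop 100 [80.9  9. ] rail inner bottomtop 128 [60.9  8.3] rail inner bottomtop 136 [55.2  8.2] rail inner bottomtop 150 [45.2  7.8] 
rail outer 100 [94.5  9.4] rail outer 128 [73.4  8.7] rail outer 136 [67.3  8.5] rail outer 150 [56.8  8.2] 
fence front top 100 [26.6  3.1] fence front top 128 [11.3  3. ] fence front top 136 [6.9 2.9] fence front top 150 [-0.8  2.9] 
fence back top 100 [14.5  2.8] fence back top 128 [0.2 2.7] fence back top 136 [-3.9  2.6] fence back top 150 [-11.1   2.6] 
knob 100 [-58.9   2.4] knob 128 [-67.    2.3] knob 136 [-69.3   2.3] knob 150 [-73.3   2.2] 
fin 100 [-34.2  89.9] fin 128 [-44.4  82.4] fin 136 [-47.3  80.2] fin 150 [-52.4  76.5] 
finfar 100 [19.2 95.8] finfar 128 [ 4.4 87.8] finfar 136 [ 0.2 85.5] finfar 150 [-7.1 81.4] 
keeper 100 [ -60.1 -144.2] keeper 128 [ -68.  -131.8] keeper 136 [ -70.3 -128.2] keeper 150 [ -74.3 -122. ]
```

```bash
python3 - <<'E'
s=open('fit.py').read()
s=s.replace(",[105,-144,95]]);","]);").replace(",[205,437]])*s","])*s")
open('fit.py','w').write(s)
E
python3 fit.py; cat >> fit.py <<'E'
f=d["f"]; pl=v[3]
polys=[(box(-135,105,-262,-144,95),0),(box(-120,105,-135,135,100),1)]
im=draw(f,C,v[:2],v[2],pl,polys)
cv2.imwrite("pics/o1.png",cv2.resize(im[80:320,:440,::-1],(800,436),interpolation=cv2.INTER_CUBIC))
E
python3 fit.py >/dev/null
```

```text
[ 5.61044e+02  1.53404e+02  8.40000e-02 -1.67810e+01] [-3.6 -1.1 -0.1  3.2  2.1  0.2  1.6 -0.1]
rail inner bottomtop 100 [87.9 -0.2] rail inner bottomtop 128 [67.9 -0.2] rail inner bottomtop 136 [62.2 -0.2] rail inner bottomtop 150 [52.2 -0.2] 
rail outer 100 [101.5  -0.2] rail outer 128 [80.4 -0.3] rail outer 136 [74.3 -0.3] rail outer 150 [63.8 -0.3] 
fence front top 100 [33.5 -4.3] fence front top 128 [18.1 -4. ] fence front top 136 [13.7 -3.9] fence front top 150 [ 6.1 -3.7] 
fence back top 100 [21.3 -4.3] fence back top 128 [ 7.  -3.9] fence back top 136 [ 2.9 -3.8] fence back top 150 [-4.2 -3.7] 
knob 100 [-52.   -2.3] knob 128 [-60.1  -2.1] knob 136 [-62.4  -2.1] knob 150 [-66.4  -2. ] 
fin 100 [-24.5  84.4] fin 128 [-34.9  77.2] fin 136 [-37.9  75.1] fin 150 [-43.1  71.5] 
finfar 100 [29.  88.5] finfar 128 [14.1 81. ] finfar 136 [ 9.8 78.8] finfar 150 [ 2.3 75. ] 
keeper 100 [ -57.9 -148.7] keeper 128 [ -65.5 -136.1] keeper 136 [ -67.6 -132.5] keeper 150 [ -71.4 -126.2]
```

View pics/o1.png

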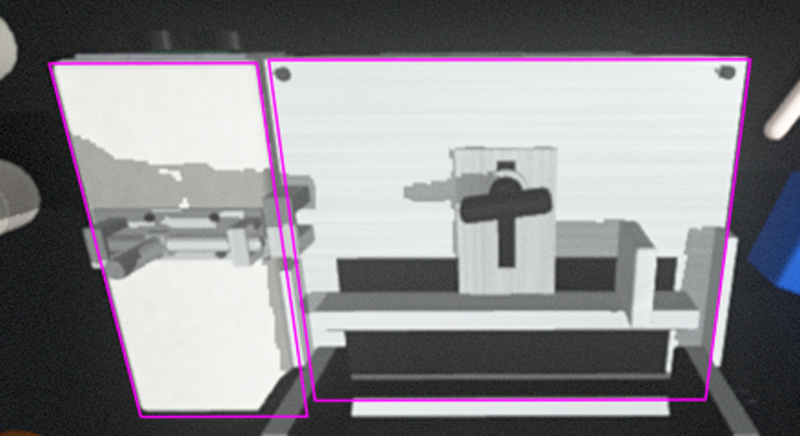

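```bash
python3 - <<'E'
from h import *
f=np.load("pics/w1.npz")["f"]
cv2.imwrite("pics/c1.png",cv2.resize(f[165:255,40:180,::-1],(784,504),interpolation=cv2.INTER_CUBIC))
E
```

```text
(no output)
```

View pics/c1.png

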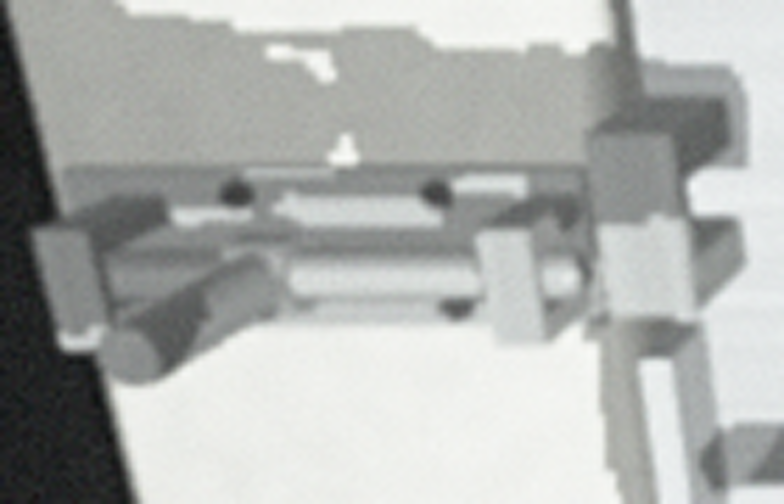

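```bash
cat > /tmp/a.py <<'E'
from h import *
d=np.load("pics/w1.npz"); C=Cam.__new__(Cam); C.o,C.R,C.K=d["o"],d["R"],d["K"]
o=np.array([561,153.4]); yaw=.084
def sh(w): c,s=np.cos(yaw),np.sin(yaw); q=w[:2]-o; return np.round([c*q[0]+s*q[1],-s*q[0]+c*q[1]],1)
for n,pts,z in (("keeper",[(590,133),(607,316),(675,130),(692,318)],129),("guideR",[(478,232),(490,340),(535,228),(545,338)],121),("guideL",[(35,230),(60,345),(80,228),(100,330)],121),("rod",[(290,275),(480,272),(575,278)],112),("post top",[(135,358)],155)):
    for p in pts:
        w=C.ray((40+p[0]/5.6,165+p[1]/5.6),z); print(n,sh(w),w.round(1))
E
python3 /tmp/a.py
```

```text
keeper [ -64.5 -135.4] [508.1  13.1 129. ]
keeper [ -29.2 -137.3] [543.4  14.1 129. ]
keeper [ -65.  -120.1] [506.3  28.3 129. ]
keeper [ -28.8 -121.5] [542.5  29.9 129. ]
guideR [ -43.1 -162.8] [531.7 -12.4 121. ]
guideR [ -21.2 -164.1] [553.6 -11.9 121. ]
guideR [ -43.9 -152. ] [530.   -1.7 121. ]
guideR [ -21.6 -153.5] [552.3  -1.4 121. ]
guideL [ -43.7 -245.8] [538.1 -95.2 121. ]
guideL [ -20.4 -246.8] [561.4 -94.2 121. ]
guideL [ -44.1 -237.2] [537.  -86.7 121. ]
guideL [ -23.5 -238.4] [557.6 -86.1 121. ]
rod [ -31.3 -205.6] [547.  -54.1 112. ]
rod [ -31.9 -168.5] [543.4 -17.2 112. ]
rod [ -30.6 -150.2] [543.1   1.2 112. ]
post top [ -31.9 -207.3] [546.6 -55.9 155. ]
```

```bash
cat >> h.py <<'E'
O=np.array([561.,153.4]); YAW=.084
def d(target,ang=None): # world target mm, ang = angle of tool x in deg; prints tool-axis shift m and turn about tool z
    p,T,o=tool(); s=T.T@(np.array(target)-p)/1000
    a=np.degrees(np.arctan2(T[1,0],T[0,0])); t=0 if ang is None else -((ang-a+180)%360-180)
    # tilt correction
    print("shift",s.round(4).tolist(),"turn",round(t,2),"| pos",p.round(1),"ang",round(a,2),"tilt",T[:,2].round(4),"j",np.round(o["joints"],2),"t",o["t"],"gap",o["finger_gap"])
E
python3 - <<'E'
from h import *
w=SH(O,YAW,[74,0,150])[0]; print(w); d(w,94.8)
E
```

```text
[634.73908147 159.60869256 150.        ]
shift [-0.1353, 0.0021, 0.1104] turn 89.79 | pos [500.  146.6 260.3] ang -175.41 tilt [ 1.e-04 -0.e+00 -1.e+00] j [ 0.07  0.32  1.62 -0.    1.2  -1.58] t 3.3 gap 0.9979350591750893
```

jog_arm(
  targets=[
    [-0.135,0.002,0.05,0,0,90],
    [-0.135,0.002,0.09,0,0,90],
    [-0.135,0.002,0.09,0,0,90],
    [-0.135,0.002,0.09,0,0,90],
    [-0.135,0.002,0.09,0,0,90],
    [-0.135,0.002,0.09,0,0,90],
    [-0.135,0.002,0.09,0,0,90],
    [-0.135,0.002,0.09,0,0,90],
    [-0.135,0.002,0.09,0,0,90],
    [-0.135,0.002,0.09,0,0,90],
  ],
  grip=0.045,
)

```text
t: 4.55
position: [634.5, 159.1, 170.2]
eef_rot: [-0.0, 0.678, 0.735, -0.0]
wrist_force: [-0.4, -0.4, 1.6]
finger_gap: 0.526
grip_force: 0.0
```

```bash
python3 - <<'E'
from h import *
w=SH(O,YAW,[74,0,106])[0]; d(w,94.8)
C=Cam("wrist"); f=env.grab_frame("wrist"); np.savez("pics/w2.npz",f=f,o=C.o,R=C.R,K=C.K)
cv2.imwrite("pics/w2.png",cv2.resize(f[:,:,::-1],(800,600),interpolation=cv2.INTER_CUBIC))
E
```

```text
shift [0.0005, 0.0003, 0.0642] turn -0.19 | pos [634.5 159.1 170.2] ang 94.61 tilt [-2.e-04  0.e+00 -1.e+00] j [ 0.08  0.61  1.39  0.    1.15 -0.01] t 4.55 gap 0.5255018165915074
```

View pics/w2.png

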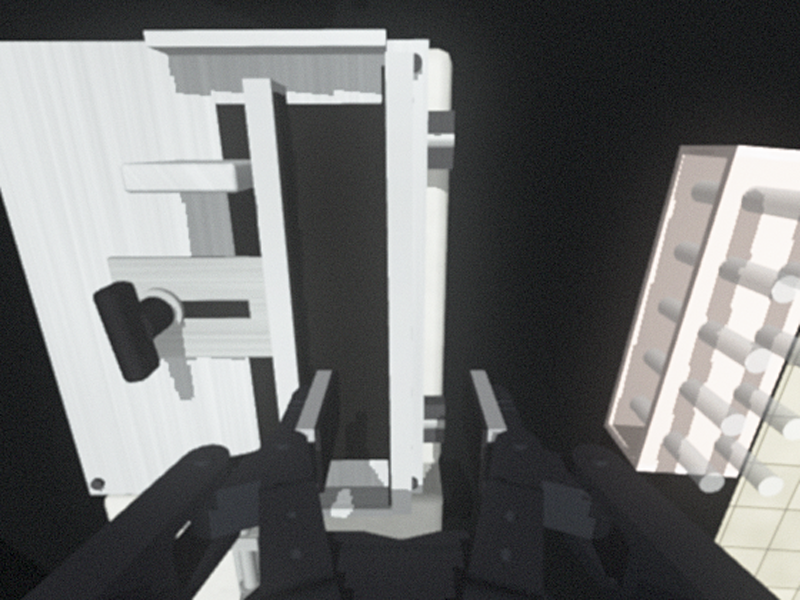

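jog_arm(
  targets=[
    [0,0,0.04,0,0,0],
    [0,0,0.064,0,0,0],
    [0,0,0.064,0,0,0],
  ],
)

```text
t: 4.97
position: [632.7, 158.9, 104.1]
eef_rot: [-0.002, 0.678, 0.735, -0.002]
wrist_force: [-0.3, 0.4, 0.5]
finger_gap: 0.526
grip_force: 0.0
```

jog_arm(
  targets=[
    [0,0,0,0,0,0],
    [0,0,0,0,0,0],
    [0,0,0,0,0,0],
    [0,0,0,0,0,0],
  ],
  grip=0.0,
  force=30,
)

```text
t: 5.48
position: [634.8, 159.1, 107.0]
eef_rot: [0.0, 0.678, 0.735, 0.0]
wrist_force: [0.0, -0.4, 0.7]
finger_gap: -0.001
grip_force: 0.0
```

jog_arm(
  targets=[
    [0,0.005,0,0,0,0],
    [0,0.01,0,0,0,0],
    [0,0.015,0,0,0,0],
    [0,0.015,0,0,0,0],
    [0,0.015,0,0,0,0],
  ],
)

```text
t: 6.1
position: [649.3, 160.2, 106.1]
eef_rot: [-0.0, 0.678, 0.735, -0.0]
wrist_force: [-0.5, 0.0, 0.5]
finger_gap: -0.0
grip_force: 0.0
```

```bash
python3 - <<'E'
from h import *
d(SH(O,YAW,[74,0,106])[0],94.8)
C=Cam("wrist"); f=env.grab_frame("wrist")
np.savez("pics/w3.npz",f=f,o=C.o,R=C.R,K=C.K)
t=env.grab_frame("top"); cv2.imwrite("pics/top3.png",t[:,:,::-1])
v=np.zeros((600,800,3),np.uint8)
v[:300]=cv2.resize(t[160:265,140:320,::-1],(800,300),interpolation=cv2.INTER_CUBIC) if 0 else cv2.resize(t[180:240,160:320,::-1],(800,300),interpolation=cv2.INTER_CUBIC)
v[300:]=cv2.resize(f[:,:,::-1],(400,300)).repeat(1,axis=1) if 0 else np.hstack([cv2.resize(f[:,:,::-1],(400,300)),np.zeros((300,400,3),np.uint8)])
s=env.grab_frame("side"); v[300:,400:]=cv2.resize(s[175:250,250:350,::-1],(400,300),interpolation=cv2.INTER_CUBIC)
cv2.imwrite("pics/v3.png",v)
E
```

```text
shift [0.0005, -0.0146, 0.0001] turn -0.24 | pos [649.3 160.2 106.1] ang 94.56 tilt [-6.e-04 -1.e-04 -1.e+00] j [ 0.08  0.7   1.4  -0.    1.04 -0.  ] t 6.1 gap -0.00036186101477803356
```

View pics/v3.png

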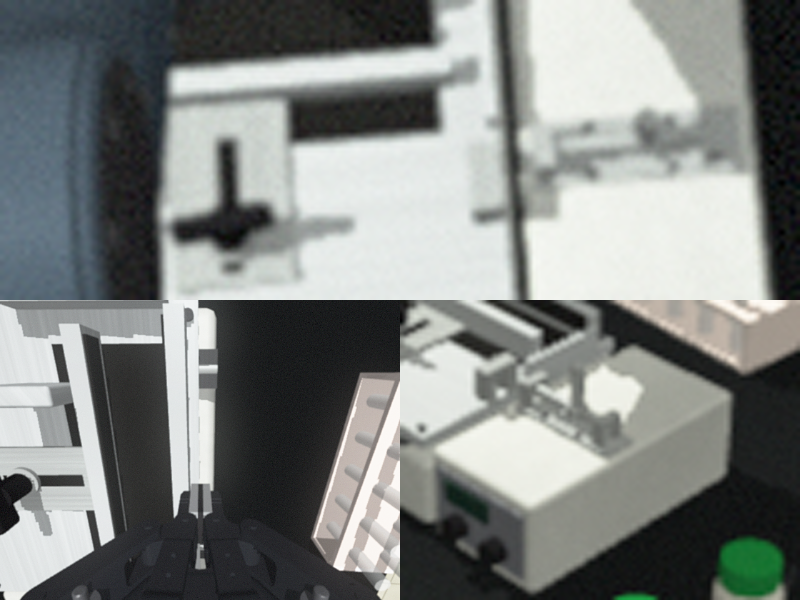

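```bash
python3 - <<'E'
from h import *
def sh(w): c,s=np.cos(YAW),np.sin(YAW); q=w[:2]-O; return np.round([c*q[0]+s*q[1],-s*q[0]+c*q[1]],1)
def load(n):
    D=np.load(n); C=Cam.__new__(Cam); C.o,C.R,C.K=D["o"],D["R"],D["K"]; return C,D["f"]
C,f=load("pics/w2.npz"); s=.7
for p in [(387,200),(415,200),(428,200),(390,400),(415,400),(245,85),(266,85)]: print("w2",p,[sh(C.ray(np.array(p)*s,z)).tolist() for z in(100,128)])
print(C.proj(SH(O,YAW,[[68,-60,128],[80,-60,128],[80,60,128],[68,60,128]]))/s)
C,f=load("pics/w3.npz"); s=1.4
for p in [(165,10),(190,60),(198,60),(175,190)]: print("w3",p,[sh(C.ray(np.array(p)*s,z)).tolist() for z in(100,128)])
v=f[0:300,150:350,::-1]; print(C.o,C.R.round(3).tolist())
cv2.imwrite("pics/v4.png",cv2.resize(f[0:300,100:400,::-1],(600,600),interpolation=cv2.INTER_CUBIC))
E
```

```text
w2 (387, 200) [[67.0, 57.4], [67.8, 60.6]]
w2 (415, 200) [[81.9, 57.4], [81.0, 60.6]]
w2 (428, 200) [[88.8, 57.4], [87.1, 60.5]]
w2 (390, 400) [[67.3, -65.0], [68.2, -47.5]]
w2 (415, 400) [[82.9, -65.1], [81.9, -47.5]]
w2 (245, 85) [[-2.1, 113.1], [6.8, 109.7]]
w2 (266, 85) [[8.2, 113.1], [15.9, 109.7]]
[[389.94248763 419.41732695]
 [411.39129989 419.38107389]
 [412.89223209 201.20524496]
 [387.38931663 201.26318408]]
w3 (165, 10) [[65.0, 125.6], [68.8, 119.0]]
w3 (190, 60) [[81.6, 93.6], [82.8, 92.1]]
w3 (198, 60) [[87.5, 93.5], [87.8, 92.1]]
w3 (175, 190) [[66.2, -14.7], [69.9, 1.2]]
[642.81484126 245.02596695 274.8477745 ] [[0.997, -0.077, -0.026], [0.081, 0.942, 0.326], [-0.001, -0.327, 0.945]]
```

View pics/v4.png

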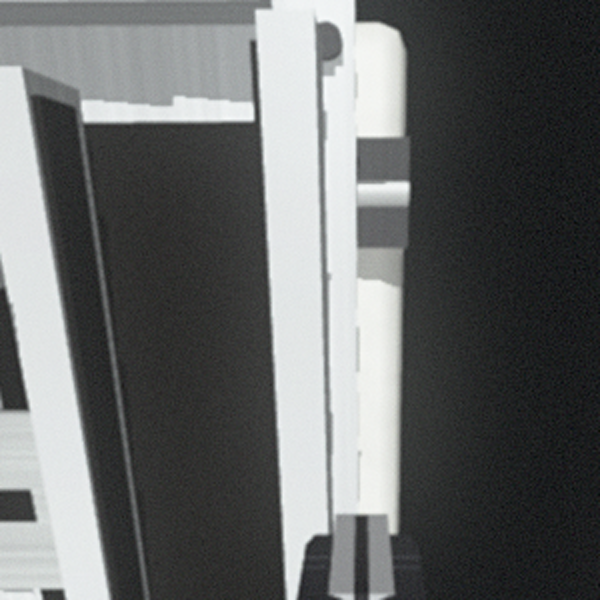

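The fingers shut without holding anything. In the crop the rail runs just robot-side of the fingers, with its outer edge at about col 325 and the fingers at cols 335–390. I'll probe for contact.

jog_arm(
  targets=[
    [0,-0.003,0,0,0,0],
    [0,-0.006,0,0,0,0],
    [0,-0.006,0,0,0,0],
  ],
)

```text
t: 6.62
position: [643.1, 159.8, 106.3]
eef_rot: [-0.0, 0.678, 0.735, -0.0]
wrist_force: [0.3, -0.5, -0.6]
finger_gap: 0.0
grip_force: 0.0
```

```bash
python3 - <<'E'
from h import *
d(SH(O,YAW,[74,0,106])[0],94.8)
C=Cam("wrist"); f=env.grab_frame("wrist")
np.savez("pics/w5.npz",f=f,o=C.o,R=C.R,K=C.K)
g=np.load("pics/w3.npz")["f"]
# column brightness profile along a row mid-rail
for r in (120,200,240): print(r,g[r,220:300].mean(1).astype(int)[::2].tolist(),"\n   ",f[r,220:300].mean(1).astype(int)[::2].tolist())
s=env.grab_frame("side"); cv2.imwrite("pics/s5.png",cv2.resize(s[60:260,190:390,::-1],(600,600),interpolation=cv2.INTER_CUBIC))
E
```

```text
shift [0.0005, -0.0083, 0.0003] turn -0.24 | pos [643.1 159.8 106.3] ang 94.56 tilt [-4.e-04 -0.e+00 -1.e+00] j [ 0.08  0.69  1.42  0.    1.04 -0.  ] t 6.625 gap 0.0004565296919557612
120 [51, 58, 54, 57, 59, 60, 67, 216, 231, 229, 230, 228, 231, 230, 230, 231, 231, 231, 229, 231, 152, 131, 235, 234, 233, 231, 233, 234, 233, 159, 102, 102, 104, 100, 102, 101, 97, 103, 98, 95] 
    [50, 48, 57, 50, 52, 53, 52, 59, 61, 61, 61, 62, 62, 81, 230, 231, 231, 230, 231, 232, 230, 231, 230, 230, 232, 231, 230, 172, 235, 233, 233, 234, 236, 231, 232, 133, 104, 106, 101, 103]
200 [48, 54, 53, 57, 56, 63, 61, 59, 62, 191, 230, 227, 229, 229, 229, 229, 230, 230, 227, 227, 232, 168, 147, 235, 232, 231, 231, 232, 230, 224, 237, 239, 239, 238, 240, 240, 232, 224, 220, 188] 
    [50, 48, 58, 49, 54, 46, 56, 57, 52, 61, 56, 58, 61, 60, 55, 160, 233, 229, 229, 230, 228, 228, 230, 230, 231, 229, 229, 213, 228, 232, 232, 232, 233, 230, 231, 239, 240, 239, 240, 240]
240 [56, 52, 50, 59, 55, 57, 52, 58, 56, 57, 179, 232, 230, 231, 230, 230, 230, 230, 228, 229, 231, 224, 122, 200, 233, 230, 229, 230, 229, 221, 237, 239, 239, 240, 238, 238, 231, 225, 211, 169] 
    [51, 52, 45, 47, 52, 53, 55, 56, 53, 50, 58, 53, 59, 60, 56, 63, 177, 235, 230, 231, 230, 231, 229, 229, 229, 228, 230, 221, 202, 234, 231, 232, 230, 229, 232, 241, 241, 242, 241, 240]
```

View pics/s5.png

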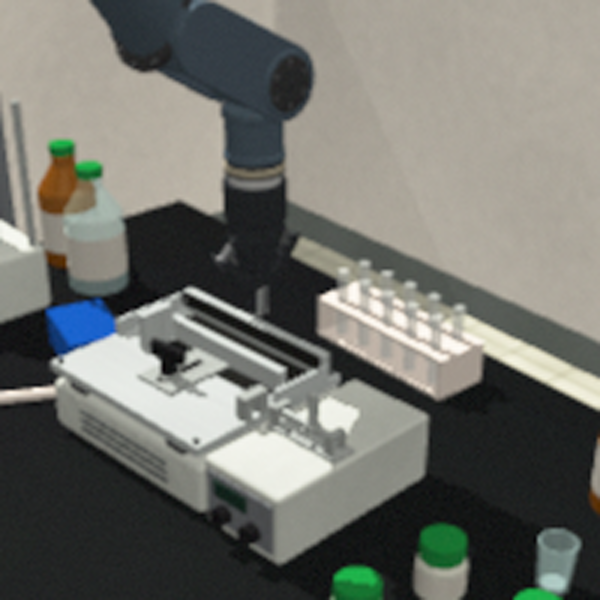

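```bash
python3 - <<'E'
from h import *
C=Cam("side")
def v(P): return ((C.proj(P)-[190,60])*3).round(0).tolist()
print("tcp",v([643.1,159.8,106.3]),"tcp128",v([643.1,159.8,130]),"tcp at 150",v([643.1,159.8,150]))
print("rail ends top mid", v(SH(O,YAW,[[74,-125,128],[74,125,128],[74,0,128]])))
print("console", v(SH(O,YAW,[[-135,-262,95],[105,-262,95],[-135,-144,95],[-120-16,135,100]])))
D=np.load("pics/w5.npz"); W=Cam.__new__(Cam); W.o,W.R,W.K=D["o"],D["R"],D["K"]
def sh(w): c,s=np.cos(YAW),np.sin(YAW); q=w[:2]-O; return np.round([c*q[0]+s*q[1],-s*q[0]+c*q[1]],1)
for r,c0,c1 in((120,248,274),(240,252,276)): print([sh(W.ray((c,r),128)).tolist() for c in(c0,c1)])
print(W.o, W.o-np.array([643.1,159.8,106.3]))
E
```

```text
tcp [[257.0, 332.0]] tcp128 [[256.0, 315.0]] tcp at 150 [[256.0, 300.0]]
rail ends top mid [[324.0, 353.0], [185.0, 287.0], [251.0, 318.0]]
console [[278.0, 498.0], [430.0, 411.0], [202.0, 453.0], [49.0, 359.0]]
[[68.0, 76.9], [79.9, 76.8]]
[[67.8, 16.5], [80.4, 16.5]]
[636.52484222 244.57093473 275.04314554] [ -6.57515778  84.77093473 168.74314554]
```

The side view shows the shut fingers ending near (262,316), just above the rail's top line (about row 323 there), so the finger ends sit higher than the TCP reading suggests. I'll touch down on the rail top to measure the offset.

jog_arm(
  targets=[
    [0,-0.008,0,0,0,0],
    [0,-0.008,0.0,0,0,0],
    [0,-0.008,0.003,0,0,0],
    [0,-0.008,0.003,0,0,0],
  ],
)

```text
t: 7.22
position: [635.4, 159.1, 103.0]
eef_rot: [-0.0, 0.678, 0.735, -0.0]
wrist_force: [-0.3, -0.6, -0.5]
finger_gap: -0.004
grip_force: 0.0
```

jog_arm(
  targets=[
    [0,0,0.003,0,0,0],
    [0,0,0.003,0,0,0],
  ],
)

```text
t: 7.48
position: [637.3, 159.3, 102.1]
eef_rot: [0.001, 0.678, 0.735, 0.001]
wrist_force: [-0.9, 0.3, 6.4]
finger_gap: -0.004
grip_force: 3.2
```

jog_arm(
  targets=[
    [0,0,-0.02,0,0,0],
    [0,-0.002,-0.04,0,0,0],
    [0,-0.002,-0.04,0,0,0],
    [0,-0.002,-0.02,0,0,0],
    [0,-0.002,0,0,0,0],
    [0,-0.002,0.004,0,0,0],
    [0,-0.002,0.004,0,0,0],
  ],
  grip=0.045,
)

```text
t: 8.35
position: [633.4, 159.0, 95.9]
eef_rot: [-0.0, 0.678, 0.735, -0.0]
wrist_force: [-0.2, -1.4, -0.0]
finger_gap: 0.531
grip_force: 0.0
```

jog_arm(
  targets=[
    [0,0,0.004,0,0,0],
    [0,0,0.004,0,0,0],
  ],
)

```text
t: 8.6
position: [633.7, 159.0, 92.6]
eef_rot: [0.0, 0.678, 0.735, 0.0]
wrist_force: [-0.4, -0.6, -0.6]
finger_gap: 0.527
grip_force: 0.0
```

jog_arm(
  targets=[
    [0,0,0,0,0,0],
    [0,0,0,0,0,0],
    [0,0,0,0,0,0],
    [0,0,0,0,0,0],
  ],
  grip=0.0,
  force=25,
)

```text
t: 9.1
position: [634.3, 159.0, 92.9]
eef_rot: [0.001, 0.678, 0.735, 0.001]
wrist_force: [1.4, -0.5, 3.7]
finger_gap: 0.131
grip_force: 28.3
```

jog_arm(
  targets=[
    [0,0.004,0,0,0,0],
    [0,0.008,0,0,0,0],
    [0,0.012,0,0,0,0],
    [0,0.015,0,0,0,0],
    [0,0.015,0,0,0,0],
    [0,0.015,0,0,0,0],
  ],
)

```text
t: 9.85
position: [649.2, 160.3, 92.9]
eef_rot: [0.001, 0.678, 0.735, 0.001]
wrist_force: [1.2, 0.1, 5.8]
finger_gap: 0.131
grip_force: 28.6
```

jog_arm(
  targets=[
    [0,0,0,0,0,0],
    [0,0,0,0,0,0],
    [0,0,-0.05,0,0,0],
    [0,0,-0.1,0,0,0],
    [0,0,-0.1,0,0,0],
  ],
  grip=0.045,
)

```text
t: 10.48
position: [651.7, 160.5, 197.1]
eef_rot: [0.003, 0.678, 0.735, 0.004]
wrist_force: [-0.0, 0.2, 0.2]
finger_gap: 0.525
grip_force: 0.0
```

```bash
python3 - <<'E'
from h import *
# view above bolt: camera looks along; place TCP so the camera is over keeper, tool x along -shaker x again? report both
d(SH(O,YAW,[-60,-165,250])[0],94.8)
d(SH(O,YAW,[-32,-280,230])[0],94.8)
E
```

```text
shift [-0.1652, -0.1497, -0.0543] turn -0.24 | pos [651.7 160.5 197.1] ang 94.56 tilt [ 9.8e-03  8.0e-04 -1.0e+00] j [ 0.08  0.6   1.32  0.    1.21 -0.  ] t 10.475 gap 0.5248786852685147
shift [-0.28, -0.1214, -0.0341] turn -0.24 | pos [651.7 160.5 197.1] ang 94.56 tilt [ 9.8e-03  8.0e-04 -1.0e+00] j [ 0.08  0.6   1.32  0.    1.21 -0.  ] t 10.475 gap 0.5248786852685147
```

jog_arm(
  targets=[
    [-0.06,-0.04,-0.02,0,0,0],
    [-0.12,-0.08,-0.02,0,0,0],
    [-0.195,-0.1215,-0.02,0,0,0],
    [-0.195,-0.1215,-0.02,0,0,0],
    [-0.195,-0.1215,-0.02,0,0,0],
    [-0.195,-0.1215,-0.02,0,0,0],
  ],
  grip=0.04,
)

```text
t: 11.22
position: [542.6, -43.5, 211.5]
eef_rot: [-0.001, 0.679, 0.734, -0.0]
wrist_force: [0.5, 0.4, -0.6]
finger_gap: 0.472
grip_force: 0.0
```

```bash
python3 - <<'E'
from h import *
d(SH(O,YAW,[-32,-207,150])[0],94.8)
C=Cam("wrist"); f=env.grab_frame("wrist"); np.savez("pics/w6.npz",f=f,o=C.o,R=C.R,K=C.K)
print(C.proj(SH(O,YAW,[[-32,-136,129],[-32,-158,121],[-32,-207,155]])).round(1))
cv2.imwrite("pics/w6.png",cv2.resize(f[120:330,140:420,::-1],(800,600),interpolation=cv2.INTER_CUBIC))
E
```

```text
shift [-0.0123, 0.003, 0.0615] turn -0.28 | pos [542.6 -43.5 211.5] ang 94.52 tilt [-1.3e-03  9.0e-04 -1.0e+00] j [-0.29  0.41  1.63  0.    1.1  -0.36] t 11.225 gap 0.4715438818061205
[[283.5 137.3]
 [283.4 162.8]
 [283.8 232.1]]
```

View pics/w6.png

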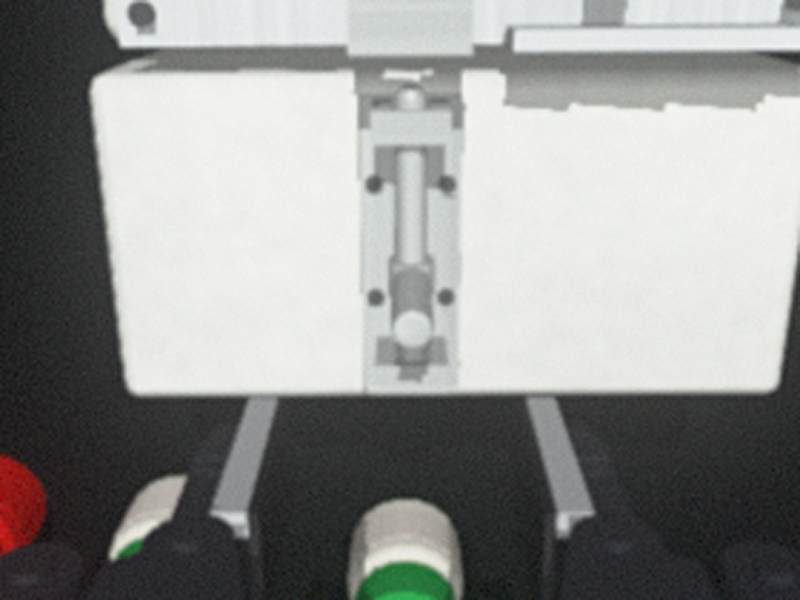

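The zoomed wrist view shows the keeper (348–473, centre 410) in line with the rod (410) and the post top at (412,328), so the platform is aligned. Next I pinch the post and slide the bolt.

jog_arm(
  targets=[
    [-0.0145,0.003,0.04,0,0,0],
    [-0.0145,0.003,0.08,0,0,0],
    [-0.0145,0.003,0.11,0,0,0],
    [-0.0145,0.003,0.11,0,0,0],
    [-0.0145,0.003,0.11,0,0,0],
  ],
)

```text
t: 11.9
position: [548.1, -57.4, 103.0]
eef_rot: [0.001, 0.678, 0.735, 0.0]
wrist_force: [0.2, -0.0, -0.0]
finger_gap: 0.468
grip_force: 0.0
```

jog_arm(
  targets=[
    [0,0,0,0,0,0],
    [0,0,0,0,0,0],
    [0,0,0,0,0,0],
    [0,0,0,0,0,0],
  ],
  grip=0.0,
  force=30,
)

```text
t: 12.4
position: [546.5, -58.1, 103.8]
eef_rot: [0.0, 0.678, 0.735, -0.0]
wrist_force: [-2.9, 0.1, 6.3]
finger_gap: 0.128
grip_force: 29.4
```

jog_arm(
  targets=[
    [0.008,0,0,0,0,0],
    [0.016,0,0,0,0,0],
    [0.024,0,0,0,0,0],
    [0.031,0,0,0,0,0],
    [0.036,0,0,0,0,0],
    [0.037,0,0,0,0,0],
    [0.037,0,0,0,0,0],
  ],
)

```text
t: 13.28
position: [544.3, -29.6, 103.8]
eef_rot: [0.005, 0.677, 0.736, -0.005]
wrist_force: [-6.2, -24.6, 1.8]
finger_gap: 0.126
grip_force: 29.4
```

jog_arm(
  targets=[
    [0,0,0,0,0,0],
    [0,0,0,0,0,0],
    [0,0,-0.05,0,0,0],
    [0.03,0,-0.11,0,0,0],
    [0.03,0,-0.11,0,0,0],
    [0.03,0,-0.11,0,0,0],
  ],
  grip=0.04,
)

```text
t: 14.02
position: [541.5, 9.5, 212.5]
eef_rot: [0.0, 0.678, 0.735, 0.0]
wrist_force: [-0.6, -0.2, -0.4]
finger_gap: 0.469
grip_force: 0.0
```

```bash
python3 - <<'E'
from h import *
d(SH(O,YAW,[-32,-207,150])[0],94.8)
C=Cam("wrist"); f=env.grab_frame("wrist"); np.savez("pics/w7.npz",f=f,o=C.o,R=C.R,K=C.K)
P=[[-32,-137,129],[-32,-158,121],[-32,-173,155],[-32,-176,155],[-32,-179,155],[-32,-182,155]]
print(((C.proj(SH(O,YAW,P))-[140,120])/.35).round(1).tolist())
cv2.imwrite("pics/w7.png",cv2.resize(f[120:330,140:420,::-1],(800,600),interpolation=cv2.INTER_CUBIC))
E
```

```text
shift [-0.0652, -0.0003, 0.0625] turn -0.15 | pos [541.5   9.5 212.5] ang 94.65 tilt [ 6.e-04 -1.e-04 -1.e+00] j [-0.19  0.41  1.63 -0.    1.1  -0.27] t 14.025 gap 0.46916565953268347
[[398.2, 232.0], [398.5, 287.5], [398.4, 379.7], [398.4, 389.1], [398.4, 398.4], [398.4, 407.6]]
```

View pics/w7.png

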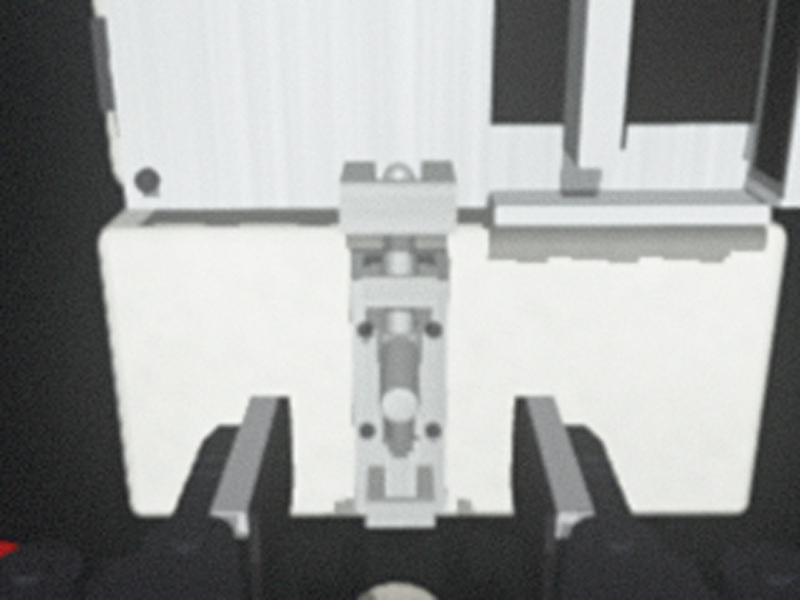

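The view shows the rod passing right through the keeper (the tip shows beyond it at (398,170)) and the post at (400,405). That puts the post about 12 mm from the near guide, which is the home position.

```bash
python3 - <<'E'
from h import *
d(SH(O,YAW,[-48,-1,190])[0],98.9)
E
```

```text
shift [0.141, -0.0163, 0.0216] turn -4.29 | pos [540.8   9.2 211.5] ang 94.61 tilt [-1.7e-03  2.0e-04 -1.0e+00] j [-0.19  0.41  1.64 -0.    1.1  -0.27] t 14.075 gap 0.470113046494356
```

jog_arm(
  targets=[
    [0.05,-0.016,0,0,0,-4.3],
    [0.1,-0.016,0,0,0,-4.3],
    [0.141,-0.016,0.02,0,0,-4.3],
    [0.141,-0.016,0.02,0,0,-4.3],
    [0.141,-0.016,0.02,0,0,-4.3],
    [0.141,-0.016,0.02,0,0,-4.3],
  ],
)

```text
t: 14.82
position: [515.0, 146.8, 192.1]
eef_rot: [0.0, 0.651, 0.759, -0.0]
wrist_force: [0.4, -0.5, 0.3]
finger_gap: 0.472
grip_force: 0.0
```

```bash
cat >> h.py <<'E'
def sh(w): c,s=np.cos(YAW),np.sin(YAW); q=np.array(w)[:2]-O; return np.round([c*q[0]+s*q[1],-s*q[0]+c*q[1]],1)
def load(n):
    D=np.load(n); C=Cam.__new__(Cam); C.o,C.R,C.K=D["o"],D["R"],D["K"]; return C,D["f"]
def snap(n):
    C=Cam("wrist"); f=env.grab_frame("wrist"); np.savez(f"pics/{n}.npz",f=f,o=C.o,R=C.R,K=C.K); return C,f
E
python3 - <<'E'
from h import *
C,f=snap("w8"); d(SH(O,YAW,[-48,-1,102])[0],98.9)
for m in env.masks_of("wrist","knob_grip")[:3]: print(round(m["score"],2),np.round(m["rect"],1), m["pixels"].sum())
m=env.masks_of("wrist","knob_grip")[0]["pixels"]; ys,xs=np.nonzero(m)
# restrict to dark
g=f.mean(2); k=m&(g<90); ys,xs=np.nonzero(k); c=(xs.mean(),ys.mean()); print(len(xs),c,[sh(C.ray(c,z)).tolist() for z in(136,146)])
r=cv2.minAreaRect(np.c_[xs,ys].astype(np.float32)); print(r)
bp=cv2.boxPoints(r); print([sh(C.ray(p,146)).tolist() for p in bp])
print(C.proj(SH(O,YAW,[[-48,0,146]])))
cv2.imwrite("pics/w8.png",f[:,:,::-1])
E
```

```text
shift [0.0019, -0.0015, 0.0903] turn -0.15 | pos [515.  146.8 192.3] ang 98.75 tilt [ 2.e-04 -2.e-04 -1.e+00] j [ 0.07  0.42  1.67 -0.    1.05 -0.08] t 14.875 gap 0.46595058789912713Traceback (most recent call last):
  File "<stdin>", line 4, in <module>
IndexError: list index out of range
```

```bash
python3 - <<'E'
from h import *
C,f=load("pics/w8.npz"); p=C.proj(SH(O,YAW,[[-48,0,146],[-48,0,136],[-48,25,146],[-48,-25,146]])); print(p.round())
g=cv2.GaussianBlur(f,(3,3),0).mean(2)
for r in range(150,290,8): print(r,g[r,190:370:6].astype(int).tolist())
E
```

```text
[[278. 219.]
 [278. 214.]
 [280. 186.]
 [276. 249.]]
150 [226, 235, 237, 237, 235, 239, 237, 241, 235, 237, 239, 237, 233, 238, 236, 234, 234, 233, 233, 236, 167, 171, 171, 168, 166, 65, 63, 61, 58, 85]
158 [224, 234, 237, 238, 236, 240, 237, 242, 237, 238, 239, 237, 233, 238, 235, 235, 235, 233, 235, 238, 165, 169, 173, 169, 148, 62, 61, 59, 61, 107]
166 [222, 234, 237, 238, 237, 240, 237, 242, 238, 237, 239, 237, 235, 238, 236, 235, 234, 233, 236, 238, 166, 166, 172, 171, 112, 61, 61, 60, 58, 115]
174 [224, 234, 238, 238, 237, 240, 238, 241, 238, 237, 238, 218, 215, 214, 213, 212, 210, 210, 209, 206, 203, 196, 191, 178, 155, 121, 105, 92, 72, 116]
182 [220, 236, 238, 238, 237, 240, 237, 241, 238, 237, 237, 221, 220, 218, 218, 216, 214, 212, 212, 210, 209, 207, 207, 206, 206, 208, 207, 209, 210, 116]
190 [209, 234, 238, 239, 237, 241, 237, 241, 239, 237, 228, 220, 220, 214, 73, 73, 193, 213, 213, 214, 213, 213, 212, 211, 210, 213, 213, 212, 204, 114]
198 [202, 235, 238, 238, 237, 241, 238, 240, 239, 238, 228, 224, 120, 205, 75, 73, 139, 197, 207, 213, 211, 211, 211, 211, 209, 210, 2
[... 960 characters left out ...]
, 238, 236, 237, 236, 237, 234, 172, 167, 231, 237, 234, 234, 235, 236, 204, 68, 69, 66, 65, 115, 221, 232]
262 [73, 183, 234, 233, 234, 235, 194, 155, 71, 236, 237, 236, 236, 235, 201, 173, 233, 238, 233, 234, 236, 238, 63, 153, 138, 65, 78, 114, 233, 232]
270 [75, 178, 233, 233, 175, 75, 156, 153, 67, 236, 237, 235, 236, 236, 235, 234, 232, 238, 234, 234, 233, 237, 60, 144, 154, 63, 81, 113, 232, 233]
278 [71, 205, 233, 186, 67, 106, 154, 97, 64, 236, 236, 235, 235, 236, 235, 233, 232, 238, 234, 234, 233, 235, 59, 81, 152, 122, 62, 117, 231, 232]
286 [63, 153, 233, 61, 63, 154, 154, 64, 62, 229, 235, 234, 234, 236, 234, 231, 232, 238, 234, 233, 232, 231, 58, 61, 153, 151, 63, 60, 233, 230]
```

jog_arm(
  targets=[
    [0.003,0,0.04,0,0,0],
    [0.003,0,0.08,0,0,0],
    [0.003,0,0.09,0,0,0],
    [0.003,0,0.09,0,0,0],
  ],
)

```text
t: 15.48
position: [514.3, 150.6, 102.4]
eef_rot: [-0.0, 0.651, 0.759, -0.0]
wrist_force: [0.2, -1.0, 0.6]
finger_gap: 0.471
grip_force: 0.0
```

jog_arm(
  targets=[
    [0,0,0,0,0,0],
    [0,0,0,0,0,0],
    [0,0,0,0,0,0],
    [0,0,0,0,0,0],
  ],
  grip=0.0,
  force=35,
)

```text
t: 15.98
position: [515.1, 150.9, 103.8]
eef_rot: [0.001, 0.65, 0.76, 0.001]
wrist_force: [-1.3, -1.2, 6.3]
finger_gap: 0.192
grip_force: 34.6
```

jog_arm(
  targets=[
    [0,0,0,0,0,-10],
    [0,0,0,0,0,-20],
    [0,0,0,0,0,-30],
    [0,0,0,0,0,-40],
    [0,0,0,0,0,-50],
    [0,0,0,0,0,-60],
    [0,0,0,0,0,-70],
    [0,0,0,0,0,-78],
    [0,0,0,0,0,-84],
    [0,0,0,0,0,-84],
    [0,0,0,0,0,-84],
  ],
)

```text
t: 17.35
position: [512.5, 146.8, 103.7]
eef_rot: [-0.002, -0.026, 1.0, -0.004]
wrist_force: [-4.7, -14.6, 11.4]
finger_gap: 0.185
grip_force: 35.5
```

```bash
python3 - <<'E'
from h import *
d(SH(O,YAW,[-48,-1,102])[0],98.9); p,T,o=tool(); print(sh(p),np.round(o["wrist_force"],1),np.round(o["torque"],2))
E
```

```text
shift [-0.0008, 0.0016, 0.0017] turn 84.12 | pos [512.5 146.8 103.7] ang -176.98 tilt [-0.0032 -0.0075 -1.    ] j [ 0.07  0.55  1.75 -0.01  0.84 -1.54] t 17.35 gap 0.1854825397555698
[-48.9  -2.6] [ -4.7 -14.6  11.4] [-2.48  0.79 -0.1 ]
```

jog_arm(
  targets=[
    [0,0,0,0,0,0],
    [0,0,0,0,0,0],
    [0,0,-0.05,0,0,0],
    [0,0,-0.1,0,0,0],
    [0,0,-0.1,0,0,0],
  ],
  grip=0.04,
)

```text
t: 17.98
position: [517.5, 151.9, 206.4]
eef_rot: [0.005, -0.025, 1.0, 0.001]
wrist_force: [0.7, -0.6, -0.9]
finger_gap: 0.466
grip_force: 0.0
```

```bash
python3 - <<'E'
from h import *
C,f=snap("w9"); p,T,o=tool(); d(SH(O,YAW,[-46.8,0,102])[0],184.8); print(sh(p))
P=[[-46.8,0,146],[-46.8,0,136],[-46.8,25,146],[-46.8,-25,146],[-71.8,0,146],[-21.8,0,146]]
q=C.proj(SH(O,YAW,P)); print(((q-[140,90])*800/280).round().tolist())
cv2.imwrite("pics/w9.png",cv2.resize(f[90:300,140:420,::-1],(800,600),interpolation=cv2.INTER_CUBIC))
E
```

```text
shift [0.0018, -0.0022, 0.1021] turn -1.9 | pos [515.5 151.7 204.1] ang -177.1 tilt [ 5.1e-03  8.0e-04 -1.0e+00] j [ 0.08  0.41  1.66  0.    1.07 -1.54] t 18.025 gap 0.46526856211206663
[-45.5   2.1]
[[389.0, 344.0], [390.0, 332.0], [480.0, 341.0], [299.0, 346.0], [386.0, 255.0], [393.0, 426.0]]
```

View pics/w9.png

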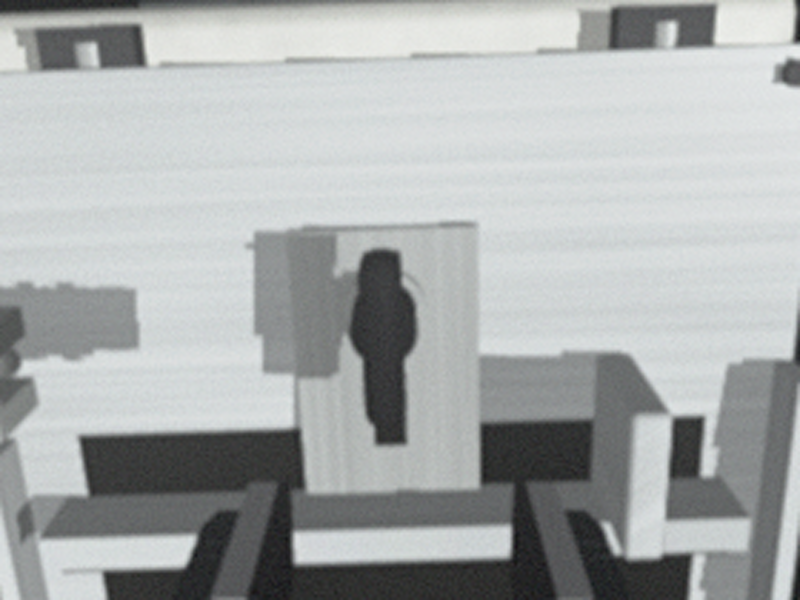

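The knob's T-bar now lies along the shaker's x (crop (380,250) to (388,425)), so it is loose. The fin's top is at (630–668, 415–555).

```bash
python3 - <<'E'
from h import *
C,f=load("pics/w9.npz")
for n,pts,z in (("fin",[(632,415),(670,415),(627,556),(663,556)],150),("fenceTop",[(294,527),(512,523),(294,563),(512,558)],128),("knob",[(380,250),(388,426)],146)):
    print(n,[sh(C.ray((140+p[0]*.35,90+p[1]*.35),z)).tolist() for p in pts])
E
```

```text
fin [[-24.8, 67.0], [-24.4, 77.6], [21.1, 68.1], [21.5, 78.8]]
fenceTop [[21.4, -33.3], [22.3, 36.7], [34.9, -34.3], [35.4, 36.8]]
knob [[-73.3, -1.5], [-21.8, -1.3]]
```

```bash
python3 - <<'E'
from h import *
d(SH(O,YAW,[-11,73,96])[0],184.8)
E
```

```text
shift [-0.0315, 0.072, 0.1083] turn -1.9 | pos [515.5 151.7 204.1] ang -177.1 tilt [ 5.1e-03  8.0e-04 -1.0e+00] j [ 0.08  0.41  1.66  0.    1.07 -1.54] t 18.025 gap 0.46526856211206663
```

jog_arm(
  targets=[
    [-0.03,0.05,0,0,0,-1.9],
    [-0.031,0.072,0.01,0,0,-1.9],
    [-0.031,0.072,0.06,0,0,-1.9],
    [-0.031,0.072,0.107,0,0,-1.9],
    [-0.031,0.072,0.107,0,0,-1.9],
    [-0.031,0.072,0.107,0,0,-1.9],
  ],
)

```text
t: 18.77
position: [541.9, 224.6, 95.6]
eef_rot: [0.0, -0.042, 0.999, 0.0]
wrist_force: [0.5, 0.7, -0.1]
finger_gap: 0.469
grip_force: 0.0
```

jog_arm(
  targets=[
    [0,0,0,0,0,0],
    [0,0,0,0,0,0],
    [0,0,0,0,0,0],
    [0,0,0,0,0,0],
  ],
  grip=0.0,
  force=35,
)

```text
t: 19.27
position: [542.9, 224.1, 97.3]
eef_rot: [0.002, -0.042, 0.999, -0.0]
wrist_force: [0.3, -2.4, 6.4]
finger_gap: 0.133
grip_force: 39.7
```

jog_arm(
  targets=[
    [0.008,0,0,0,0,0],
    [0.016,0,0,0,0,0],
    [0.024,0,0,0,0,0],
    [0.032,0,0,0,0,0],
    [0.04,0,0,0,0,0],
    [0.043,0,0,0,0,0],
    [0.043,0,0,0,0,0],
  ],
)

```text
t: 20.15
position: [500.4, 220.5, 97.3]
eef_rot: [0.003, -0.042, 0.999, -0.0]
wrist_force: [0.4, -3.6, 9.2]
finger_gap: 0.129
grip_force: 39.9
```

```bash
python3 - <<'E'
from h import *
p,T,o=tool(); print(sh(p),np.round(o["wrist_force"],1)); d(SH(O,YAW,[-11,73,96])[0],184.8)
E
```

```text
[-54.8  71.9] [ 0.4 -3.6  9.2]
shift [-0.0438, 0.0011, 0.0015] turn -0.01 | pos [500.4 220.5  97.3] ang -175.21 tilt [ 5.e-03 -1.e-04 -1.e+00] j [ 0.21  0.58  1.73 -0.    0.83 -1.44] t 20.15 gap 0.1286834202432475
```

jog_arm(
  targets=[
    [0,0,0,0,0,0],
    [0,0,0,0,0,0],
    [0,0,-0.06,0,0,0],
    [0,0,-0.12,0,0,0],
    [0,0,-0.16,0,0,0],
    [0,0,-0.16,0,0,0],
  ],
  grip=0.085,
)

```text
t: 20.9
position: [500.4, 221.7, 258.7]
eef_rot: [0.004, -0.042, 0.999, 0.001]
wrist_force: [-0.4, -0.1, -0.4]
finger_gap: 1.001
grip_force: 0.0
```

```bash
cat >> h.py <<'E'
from scipy.optimize import least_squares
def capfit(C,f,guess):
    """jar axis xy from green-cap blob by matching centroid of projected cap hull"""
    out=[]
    a=np.linspace(0,2*np.pi,40); ring=np.c_[24*np.cos(a),24*np.sin(a)]
    for st,ct in blobs(f,"green",60):
        w=C.ray(ct,60)[:2]
        if guess is not None and np.min(np.hypot(*(np.array(guess)-w).T))>60: continue
        def cen(xy):
            P=np.r_[np.c_[ring+xy,np.full(40,66)],np.c_[ring+xy,np.full(40,44)]]
            h=cv2.convexHull(C.proj(P).astype(np.float32)); m=cv2.moments(h); return np.array([m["m10"],m["m01"]])/m["m00"],m["m00"]
        r=least_squares(lambda x:cen(x)[0]-ct,w); out.append((r.x.round(1).tolist(),int(st[4]),int(cen(r.x)[1])))
    return out
J0=[(559,-248),(554,-377),(458,-375),(446,-244)]
E
python3 - <<'E'
from h import *
f=env.grab_frame("top"); print(capfit(Cam("top"),f,J0)); s=env.grab_frame("side"); print(capfit(Cam("side"),s,J0))
d([505,-340,260],94.8)
E
```

```text
[([561.8, -249.5], 281, 309), ([557.2, -379.6], 309, 320), ([460.8, -376.9], 318, 328), ([448.8, -244.9], 303, 316)]
[([561.9, -243.4], 200, 210), ([448.5, -239.1], 219, 233), ([556.6, -372.7], 243, 251), ([460.9, -370.0], 263, 276)]
shift [0.0394, -0.5596, -0.0052] turn 89.97 | pos [497.7 220.9 254.8] ang -175.23 tilt [-0.0013  0.     -1.    ] j [ 0.21  0.36  1.57  0.    1.21 -1.44] t 21.0 gap 0.9956187630321208
```

jog_arm(
  targets=[
    [0.039,-0.56,0,0,0,90],
    [0.039,-0.56,0,0,0,90],
    [0.039,-0.56,0,0,0,90],
    [0.039,-0.56,0,0,0,90],
    [0.039,-0.56,0,0,0,90],
    [0.039,-0.56,0,0,0,90],
    [0.039,-0.56,0,0,0,90],
    [0.039,-0.56,0,0,0,90],
    [0.039,-0.56,0,0,0,90],
    [0.039,-0.56,0,0,0,90],
    [0.039,-0.56,0,0,0,90],
    [0.039,-0.56,0,0,0,90],
    [0.039,-0.56,0,0,0,90],
  ],
)

```text
t: 22.62
position: [506.3, -338.8, 255.2]
eef_rot: [-0.0, 0.676, 0.737, 0.0]
wrist_force: [0.2, -0.1, 0.2]
finger_gap: 0.994
grip_force: 0.0
```

```bash
python3 - <<'E'
from h import *
C,f=snap("w10"); print(capfit(C,f,J0)); d([560,-246,15],94.8); cv2.imwrite("pics/w10.png",f[:,:,::-1])
E
```

```text
[([445.7, -240.3], 1662, 1727), ([561.0, -245.3], 1617, 1670), ([458.7, -373.4], 1260, 1319), ([555.8, -376.1], 1239, 1298)]
shift [0.0882, 0.0613, 0.2405] turn 0.07 | pos [ 506.5 -339.1  255.5] ang 94.87 tilt [-1.e-04  1.e-04 -1.e+00] j [-0.77  0.46  1.41  0.    1.27 -0.86] t 22.675 gap 0.9927456389301351
```

jog_arm(
  targets=[
    [0.06,0.05,0.05,0,0,0],
    [0.089,0.062,0.1,0,0,0],
    [0.089,0.062,0.15,0,0,0],
    [0.089,0.062,0.2,0,0,0],
    [0.089,0.062,0.24,0,0,0],
    [0.089,0.062,0.24,0,0,0],
  ],
)

```text
t: 23.42
position: [558.4, -244.3, 12.5]
eef_rot: [-0.004, 0.677, 0.736, -0.001]
wrist_force: [-1.0, 0.1, 0.1]
finger_gap: 0.994
grip_force: 0.0
```

jog_arm(
  targets=[
    [0,0,0,0,0,0],
    [0,0,0,0,0,0],
    [0,0,0,0,0,0],
    [0,0,0,0,0,0],
  ],
  grip=0.03,
  force=40,
)

```text
t: 23.92
position: [562.2, -247.7, 18.1]
eef_rot: [0.002, 0.677, 0.736, 0.0]
wrist_force: [-0.3, 1.2, 6.9]
finger_gap: 0.543
grip_force: 41.7
```

```bash
python3 - <<'E'
from h import *
for y in(85.5,27.5,-30.5,-88.5): w=SH(O,YAW,[52,y,118])[0]; print(w.round(1)); d(w,94.8)
E
```

```text
[605.6 243.  118. ]
shift [0.4851, 0.0845, -0.1011] turn -0.04 | pos [ 562.2 -247.7   18.1] ang 94.76 tilt [ 0.0039 -0.0027 -1.    ] j [-0.6   0.76  1.59 -0.    0.78 -0.68] t 23.925 gap 0.5427125560698979
[610.5 185.2 118. ]
shift [0.4271, 0.0845, -0.1009] turn -0.04 | pos [ 562.2 -247.7   18.1] ang 94.76 tilt [ 0.0039 -0.0027 -1.    ] j [-0.6   0.76  1.59 -0.    0.78 -0.68] t 23.925 gap 0.5427125560698979
[615.4 127.4 118. ]
shift [0.3691, 0.0846, -0.1007] turn -0.04 | pos [ 562.2 -247.7   18.1] ang 94.76 tilt [ 0.0039 -0.0027 -1.    ] j [-0.6   0.76  1.59 -0.    0.78 -0.68] t 23.925 gap 0.5427125560698979
[620.2  69.6 118. ]
shift [0.3111, 0.0846, -0.1006] turn -0.04 | pos [ 562.2 -247.7   18.1] ang 94.76 tilt [ 0.0039 -0.0027 -1.    ] j [-0.6   0.76  1.59 -0.    0.78 -0.68] t 23.925 gap 0.5427125560698979
```

jog_arm(
  targets=[
    [0,0,-0.05,0,0,0],
    [0,0,-0.11,0,0,0],
    [0,0,-0.17,0,0,0],
    [0.03,0.005,-0.19,0,0,0],
    [0.08,0.015,-0.19,0,0,0],
    [0.14,0.025,-0.19,0,0,0],
    [0.2,0.035,-0.19,0,0,0],
    [0.26,0.045,-0.19,0,0,0],
    [0.32,0.055,-0.19,0,0,0],
    [0.38,0.07,-0.19,0,0,0],
    [0.44,0.08,-0.19,0,0,0],
    [0.475,0.0845,-0.19,0,0,0],
    [0.485,0.0845,-0.19,0,0,0],
    [0.485,0.0845,-0.17,0,0,0],
    [0.485,0.0845,-0.14,0,0,0],
    [0.485,0.0845,-0.115,0,0,0],
    [0.485,0.0845,-0.105,0,0,0],
    [0.485,0.0845,-0.101,0,0,0],
    [0.485,0.0845,-0.101,0,0,0],
    [0.485,0.0845,-0.101,0,0,0],
  ],
)

```text
t: 26.42
position: [606.2, 243.2, 118.1]
eef_rot: [0.002, 0.677, 0.736, 0.001]
wrist_force: [1.0, -2.7, 3.8]
finger_gap: 0.552
grip_force: 42.5
```

```bash
python3 - <<'E'
from h import *
d(SH(O,YAW,[52,85.5,118])[0],94.8); p,T,o=tool(); print(sh(p),o["wrist_force"])
E
```

```text
shift [-0.0002, -0.0006, 0.0001] turn -0.04 | pos [606.2 243.2 118.1] ang 94.76 tilt [ 3.9e-03 -3.0e-04 -1.0e+00] j [ 0.21  0.66  1.44 -0.    1.04  0.13] t 26.425 gap 0.5524839479349982
[52.6 85.7] [ 0.96935065 -2.69096615  3.84318117]
```

jog_arm(
  targets=[
    [0,0,0,0,0,0],
    [0,0,0,0,0,0],
    [0,0,0,0,0,0],
    [0,0,-0.05,0,0,0],
    [0,0,-0.1,0,0,0],
    [-0.05,-0.01,-0.1,0,0,0],
    [-0.613,-0.102,-0.1,0,0,0],
    [-0.613,-0.102,-0.1,0,0,0],
    [-0.613,-0.102,-0.1,0,0,0],
    [-0.613,-0.102,-0.1,0,0,0],
    [-0.613,-0.102,-0.1,0,0,0],
    [-0.613,-0.102,-0.1,0,0,0],
    [-0.613,-0.102,-0.1,0,0,0],
    [-0.613,-0.102,-0.1,0,0,0],
    [-0.613,-0.102,-0.1,0,0,0],
    [-0.613,-0.102,-0.1,0,0,0],
    [-0.613,-0.102,-0.1,0,0,0],
    [-0.613,-0.102,-0.1,0,0,0],
  ],
  grip=0.085,
)

```text
t: 28.68
position: [553.9, -373.5, 216.1]
eef_rot: [-0.001, 0.676, 0.736, 0.0]
wrist_force: [0.9, 1.2, 0.3]
finger_gap: 0.991
grip_force: 0.0
```

```bash
cat >> h.py <<'E'
def look():
    for c in("top","side"):
        f=env.grab_frame(c); C=Cam(c)
        print(c,"bench",capfit(C,f,None)); 
        print("   on platform (z166 cap):",[sh(C.ray(ct,160)).tolist() for st,ct in blobs(f,"green",60) if abs(sh(C.ray(ct,160))).max()<140])
E
python3 - <<'E'
from h import *
look(); d([555.8,-376,15],94.8)
E
```

```text
top bench [([887.8, -304.8], 227, 296), ([729.0, 669.2], 255, 335), ([636.2, 267.5], 295, 310)]
   on platform (z166 cap): [[50.9, 85.5]]
side bench [([727.8, 424.0], 122, 92), ([1003.3, -171.8], 98, 134), ([449.3, -238.1], 228, 233), ([553.9, -371.8], 241, 252), ([461.0, -370.3], 261, 277)]
   on platform (z166 cap): [[48.8, 85.4]]
shift [-0.0027, 0.0014, 0.2015] turn 0.09 | pos [ 554.2 -373.6  216.5] ang 94.89 tilt [-2.e-04  6.e-04 -1.e+00] j [-0.76  0.58  1.3   0.    1.26 -0.85] t 28.775 gap 0.9968449392806946
```

jog_arm(
  targets=[
    [-0.003,0.001,0.05,0,0,0],
    [-0.003,0.001,0.11,0,0,0],
    [-0.003,0.001,0.17,0,0,0],
    [-0.003,0.001,0.2,0,0,0],
    [-0.003,0.001,0.2,0,0,0],
  ],
)

```text
t: 29.4
position: [553.7, -375.6, 13.6]
eef_rot: [-0.003, 0.677, 0.736, 0.0]
wrist_force: [0.2, -0.4, 0.3]
finger_gap: 0.995
grip_force: 0.0
```

jog_arm(
  targets=[
    [0,0,0,0,0,0],
    [0,0,0,0,0,0],
    [0,0,0,0,0,0],
    [0,0,0,0,0,0],
  ],
  grip=0.03,
  force=40,
)

```text
t: 29.9
position: [556.3, -379.5, 19.0]
eef_rot: [0.002, 0.677, 0.736, 0.0]
wrist_force: [-1.1, 0.1, 6.6]
finger_gap: 0.545
grip_force: 41.5
```

```bash
python3 - <<'E'
from h import *
d(SH(O,YAW,[52,27.5,118])[0],94.8)
E
```

```text
shift [0.558, 0.1011, -0.1004] turn -0.05 | pos [ 556.3 -379.5   19. ] ang 94.75 tilt [ 0.0033 -0.0027 -1.    ] j [-0.76  0.82  1.43  0.    0.89 -0.85] t 29.9 gap 0.5450644384533491
```

jog_arm(
  targets=[
    [0,0,-0.05,0,0,0],
    [0,0,-0.11,0,0,0],
    [0,0,-0.17,0,0,0],
    [0.03,0.005,-0.19,0,0,0],
    [0.09,0.015,-0.19,0,0,0],
    [0.15,0.027,-0.19,0,0,0],
    [0.21,0.038,-0.19,0,0,0],
    [0.27,0.049,-0.19,0,0,0],
    [0.33,0.06,-0.19,0,0,0],
    [0.39,0.071,-0.19,0,0,0],
    [0.45,0.082,-0.19,0,0,0],
    [0.51,0.093,-0.19,0,0,0],
    [0.548,0.101,-0.19,0,0,0],
    [0.558,0.101,-0.18,0,0,0],
    [0.558,0.101,-0.15,0,0,0],
    [0.558,0.101,-0.12,0,0,0],
    [0.558,0.101,-0.106,0,0,0],
    [0.558,0.101,-0.101,0,0,0],
    [0.558,0.101,-0.101,0,0,0],
    [0.558,0.101,-0.101,0,0,0],
  ],
)

```text
t: 32.4
position: [610.4, 185.2, 119.0]
eef_rot: [0.001, 0.677, 0.736, 0.001]
wrist_force: [-0.9, -1.0, 5.2]
finger_gap: 0.544
grip_force: 42.3
```

```bash
python3 - <<'E'
from h import *
p,T,o=tool(); print(sh(p),p,o["wrist_force"]); d([458.7,-373.4,218],94.8)
E
```

```text
[51.9 27.5] [610.39570177 185.17554225 118.95796757] [-0.94965955 -0.95062526  5.15431356]
shift [-0.5442, -0.197, -0.0992] turn -0.07 | pos [610.4 185.2 119. ] ang 94.73 tilt [ 2.6e-03 -4.0e-04 -1.0e+00] j [ 0.12  0.64  1.48 -0.    1.02  0.04] t 32.4 gap 0.5440018297857772
```

jog_arm(
  targets=[
    [0,0,0,0,0,0],
    [0,0,0,0,0,0],
    [0,0,0,0,0,0],
    [0,0,-0.05,0,0,0],
    [0,0,-0.1,0,0,0],
    [-0.05,-0.01,-0.1,0,0,0],
    [-0.544,-0.197,-0.1,0,0,0],
    [-0.544,-0.197,-0.1,0,0,0],
    [-0.544,-0.197,-0.1,0,0,0],
    [-0.544,-0.197,-0.1,0,0,0],
    [-0.544,-0.197,-0.1,0,0,0],
    [-0.544,-0.197,-0.1,0,0,0],
    [-0.544,-0.197,-0.1,0,0,0],
    [-0.544,-0.197,-0.1,0,0,0],
    [-0.544,-0.197,-0.1,0,0,0],
    [-0.544,-0.197,-0.1,0,0,0],
    [-0.544,-0.197,-0.1,0,0,0],
    [-0.544,-0.197,-0.1,0,0,0],
  ],
  grip=0.085,
)

```text
t: 34.65
position: [458.6, -370.9, 217.3]
eef_rot: [-0.0, 0.676, 0.736, 0.0]
wrist_force: [0.0, 0.1, 0.1]
finger_gap: 0.993
grip_force: 0.0
```

```bash
python3 - <<'E'
from h import *
look(); d([458.7,-373.4,15],94.8)
E
```

```text
top bench [([887.7, -304.8], 225, 296), ([729.3, 669.3], 252, 335), ([638.7, 267.8], 294, 310), ([641.0, 207.9], 300, 306), ([458.8, -256.6], 83, 316)]
   on platform (z166 cap): [[53.2, 85.5], [50.6, 30.4]]
side bench [([734.4, 394.0], 235, 94), ([1003.2, -172.1], 97, 134), ([446.9, -242.6], 227, 235), ([460.1, -372.8], 262, 278)]
   on platform (z166 cap): [[50.3, 57.2]]
shift [-0.0023, -0.0001, 0.2024] turn 0.07 | pos [ 458.7 -371.2  217.4] ang 94.87 tilt [-1.e-04  3.e-04 -1.e+00] j [-0.87  0.47  1.51  0.    1.17 -0.95] t 34.75 gap 0.9942977241509535
```

jog_arm(
  targets=[
    [-0.003,0.0,0.05,0,0,0],
    [-0.003,0.0,0.11,0,0,0],
    [-0.003,0.0,0.17,0,0,0],
    [-0.003,0.0,0.201,0,0,0],
    [-0.003,0.0,0.201,0,0,0],
  ],
)

```text
t: 35.38
position: [457.4, -373.2, 13.9]
eef_rot: [-0.003, 0.677, 0.736, 0.0]
wrist_force: [1.1, -0.7, 0.8]
finger_gap: 0.999
grip_force: 0.0
```

jog_arm(
  targets=[
    [0,0,0,0,0,0],
    [0,0,0,0,0,0],
    [0,0,0,0,0,0],
    [0,0,0,0,0,0],
  ],
  grip=0.03,
  force=40,
)

```text
t: 35.88
position: [459.5, -376.7, 18.6]
eef_rot: [0.002, 0.677, 0.736, -0.0]
wrist_force: [0.9, 1.0, 7.4]
finger_gap: 0.544
grip_force: 41.3
```

```bash
python3 - <<'E'
from h import *
d(SH(O,YAW,[52,-31.5,118])[0],94.8)
E
```

```text
shift [0.488, 0.1975, -0.1006] turn -0.03 | pos [ 459.5 -376.7   18.6] ang 94.77 tilt [ 0.0027 -0.0031 -1.    ] j [-0.87  0.75  1.65  0.    0.74 -0.96] t 35.875 gap 0.5437752008155207
```

jog_arm(
  targets=[
    [0,0,-0.05,0,0,0],
    [0,0,-0.11,0,0,0],
    [0,0,-0.17,0,0,0],
    [0.03,0.012,-0.19,0,0,0],
    [0.08,0.032,-0.19,0,0,0],
    [0.13,0.053,-0.19,0,0,0],
    [0.18,0.073,-0.19,0,0,0],
    [0.23,0.093,-0.19,0,0,0],
    [0.28,0.113,-0.19,0,0,0],
    [0.33,0.134,-0.19,0,0,0],
    [0.38,0.154,-0.19,0,0,0],
    [0.43,0.174,-0.19,0,0,0],
    [0.475,0.193,-0.19,0,0,0],
    [0.488,0.1975,-0.18,0,0,0],
    [0.488,0.1975,-0.15,0,0,0],
    [0.488,0.1975,-0.12,0,0,0],
    [0.488,0.1975,-0.106,0,0,0],
    [0.488,0.1975,-0.101,0,0,0],
    [0.488,0.1975,-0.101,0,0,0],
    [0.488,0.1975,-0.101,0,0,0],
  ],
)

```text
t: 38.38
position: [615.3, 126.7, 118.5]
eef_rot: [0.001, 0.677, 0.736, 0.0]
wrist_force: [-1.5, -1.1, 3.8]
finger_gap: 0.545
grip_force: 42.1
```

```bash
python3 - <<'E'
from h import *
p,T,o=tool(); print(sh(p),p,o["wrist_force"]); d([445.0,-242.,218],94.8)
E
```

```text
[ 51.9 -31.2] [615.31203337 126.68973229 118.54922247] [-1.46352222 -1.05935961  3.83895872]
shift [-0.3534, -0.2, -0.0996] turn -0.07 | pos [615.3 126.7 118.5] ang 94.73 tilt [ 1.6e-03 -2.0e-04 -1.0e+00] j [ 0.03  0.63  1.5  -0.    1.   -0.06] t 38.375 gap 0.5449453730126367
```

jog_arm(
  targets=[
    [0,0,0,0,0,0],
    [0,0,0,0,0,0],
    [0,0,0,0,0,0],
    [0,0,-0.05,0,0,0],
    [0,0,-0.1,0,0,0],
    [-0.05,-0.02,-0.11,0,0,0],
    [-0.353,-0.2,-0.11,0,0,0],
    [-0.353,-0.2,-0.11,0,0,0],
    [-0.353,-0.2,-0.11,0,0,0],
    [-0.353,-0.2,-0.11,0,0,0],
    [-0.353,-0.2,-0.11,0,0,0],
    [-0.353,-0.2,-0.11,0,0,0],
    [-0.353,-0.2,-0.11,0,0,0],
    [-0.353,-0.2,-0.11,0,0,0],
    [-0.353,-0.2,-0.11,0,0,0],
  ],
  grip=0.085,
)

```text
t: 40.25
position: [445.2, -239.9, 227.2]
eef_rot: [-0.0, 0.676, 0.736, 0.0]
wrist_force: [0.4, 0.4, 0.5]
finger_gap: 0.996
grip_force: 0.0
```

```bash
python3 - <<'E'
from h import *
look(); C,f=snap("w11"); print("wrist",capfit(C,f,J0)); d([445.,-242,15],94.8)
E
```

```text
top bench [([887.7, -304.7], 226, 296), ([729.2, 669.2], 254, 335), ([646.5, 144.6], 304, 302), ([638.7, 267.8], 296, 310), ([641.1, 207.9], 300, 306)]
   on platform (z166 cap): [[50.8, -28.0], [53.1, 85.5], [50.7, 30.4]]
side bench [([661.8, 996.9], 122, 63), ([735.0, 355.7], 360, 97), ([1003.2, -172.1], 97, 134), ([449.3, -238.1], 228, 233)]
   on platform (z166 cap): [[50.1, 26.2]]
wrist [([447.1, -241.9], 1499, 1565)]
shift [-0.0019, -0.0004, 0.2123] turn 0.07 | pos [ 445.2 -240.2  227.3] ang 94.87 tilt [ 0.e+00  1.e-04 -1.e+00] j [-0.72  0.34  1.7   0.    1.1  -0.8 ] t 40.4 gap 0.9990728532466783
```

jog_arm(
  targets=[
    [-0.002,0.001,0.05,0,0,0],
    [-0.002,0.001,0.11,0,0,0],
    [-0.002,0.001,0.17,0,0,0],
    [-0.002,0.001,0.211,0,0,0],
    [-0.002,0.001,0.211,0,0,0],
  ],
)

```text
t: 41.02
position: [444.3, -241.0, 13.7]
eef_rot: [-0.004, 0.677, 0.736, -0.0]
wrist_force: [0.9, -0.1, 0.1]
finger_gap: 0.996
grip_force: 0.0
```

jog_arm(
  targets=[
    [0,0,0,0,0,0],
    [0,0,0,0,0,0],
    [0,0,0,0,0,0],
    [0,0,0,0,0,0],
  ],
  grip=0.03,
  force=40,
)

```text
t: 41.52
position: [447.2, -244.1, 18.6]
eef_rot: [0.002, 0.677, 0.736, 0.0]
wrist_force: [-0.3, 0.9, 6.1]
finger_gap: 0.547
grip_force: 40.8
```

```bash
python3 - <<'E'
from h import *
d(SH(O,YAW,[52,-91,118])[0],94.8)
E
```

```text
shift [0.2954, 0.1988, -0.0997] turn -0.04 | pos [ 447.2 -244.1   18.6] ang 94.76 tilt [ 0.0036 -0.0029 -1.    ] j [-0.72  0.68  1.86  0.    0.59 -0.8 ] t 41.525 gap 0.5465198422524433
```

jog_arm(
  targets=[
    [0,0,-0.05,0,0,0],
    [0,0,-0.11,0,0,0],
    [0,0,-0.17,0,0,0],
    [0.02,0.015,-0.19,0,0,0],
    [0.06,0.04,-0.19,0,0,0],
    [0.1,0.067,-0.19,0,0,0],
    [0.14,0.094,-0.19,0,0,0],
    [0.18,0.121,-0.19,0,0,0],
    [0.22,0.148,-0.19,0,0,0],
    [0.26,0.175,-0.19,0,0,0],
    [0.29,0.195,-0.19,0,0,0],
    [0.2955,0.199,-0.19,0,0,0],
    [0.2955,0.199,-0.18,0,0,0],
    [0.2955,0.199,-0.15,0,0,0],
    [0.2955,0.199,-0.12,0,0,0],
    [0.2955,0.199,-0.106,0,0,0],
    [0.2955,0.199,-0.101,0,0,0],
    [0.2955,0.199,-0.101,0,0,0],
    [0.2955,0.199,-0.101,0,0,0],
  ],
)

```text
t: 43.9
position: [619.5, 67.0, 118.7]
eef_rot: [0.0, 0.677, 0.736, -0.0]
wrist_force: [-3.0, -1.2, 6.5]
finger_gap: 0.551
grip_force: 42.2
```

jog_arm(
  targets=[
    [0,0,0,0,0,0],
    [0,0,0,0,0,0],
    [0,0,0,0,0,0],
    [0,0,-0.05,0,0,0],
    [0,0,-0.1,0,0,0],
    [0,0,-0.15,0,0,0],
    [0,0,-0.15,0,0,0],
  ],
  grip=0.085,
)

```text
t: 44.78
position: [623.0, 67.8, 272.6]
eef_rot: [0.004, 0.677, 0.736, 0.004]
wrist_force: [0.9, 0.4, -0.4]
finger_gap: 0.996
grip_force: 0.0
```

```bash
python3 - <<'E'
from h import *
d(SH(O,YAW,[-52,35,230])[0],184.8);d(SH(O,YAW,[-53,72,96])[0],184.8)
E
```

```text
shift [0.1255, -0.1071, 0.0412] turn -90.03 | pos [623.   67.8 272.6] ang 94.77 tilt [ 1.130e-02 -7.000e-04 -9.999e-01] j [-0.07  0.46  1.36  0.    1.31 -0.15] t 44.775 gap 0.996366679324689
shift [0.1627, -0.1097, 0.1751] turn -90.03 | pos [623.   67.8 272.6] ang 94.77 tilt [ 1.130e-02 -7.000e-04 -9.999e-01] j [-0.07  0.46  1.36  0.    1.31 -0.15] t 44.775 gap 0.996366679324689
```

jog_arm(
  targets=[
    [0.05,-0.11,0,0,0,-90],
    [0.163,-0.1115,0,0,0,-90],
    [0.163,-0.1115,0.03,0,0,-90],
    [0.163,-0.1115,0.06,0,0,-90],
    [0.163,-0.1115,0.06,0,0,-90],
    [0.163,-0.1115,0.06,0,0,-90],
    [0.163,-0.1115,0.06,0,0,-90],
    [0.163,-0.1115,0.06,0,0,-90],
    [0.163,-0.1115,0.06,0,0,-90],
    [0.163,-0.1115,0.06,0,0,-90],
    [0.163,-0.1115,0.06,0,0,-90],
  ],
  grip=0.04,
)

```text
t: 46.15
position: [494.7, 221.0, 206.7]
eef_rot: [-0.001, -0.041, 0.999, -0.0]
wrist_force: [-0.4, -0.0, -0.7]
finger_gap: 0.47
grip_force: 0.0
```

```bash
python3 - <<'E'
from h import *
look(); C,f=snap("w12"); d(SH(O,YAW,[-54.8,72.,97])[0],184.8)
t=env.grab_frame("top"); cv2.imwrite("pics/w12.png",np.vstack([cv2.resize(f[:,:,::-1],(560,420))[130:420],cv2.resize(t[155:270,140:320,::-1],(560,310),interpolation=cv2.INTER_CUBIC)]))
E
```

```text
top bench [([887.8, -304.8], 227, 296), ([729.2, 669.2], 254, 335), ([651.4, 78.7], 306, 300), ([646.5, 144.5], 303, 302), ([639.8, 257.0], 150, 309), ([640.9, 207.9], 300, 306)]
   on platform (z166 cap): [[50.2, -88.6], [50.8, -28.0], [53.3, 75.6], [50.5, 30.5]]
side bench [([653.9, 1005.1], 160, 63), ([732.3, 314.2], 492, 101), ([1003.2, -172.1], 97, 134)]
   on platform (z166 cap): [[49.5, -6.9]]
shift [-0.0054, -0.0009, 0.1101] turn -0.07 | pos [495.  221.1 207.1] ang -175.27 tilt [-3.e-04 -0.e+00 -1.e+00] j [ 0.21  0.41  1.64  0.    1.09 -1.44] t 46.3 gap 0.4686966372749389
```

View pics/w12.png

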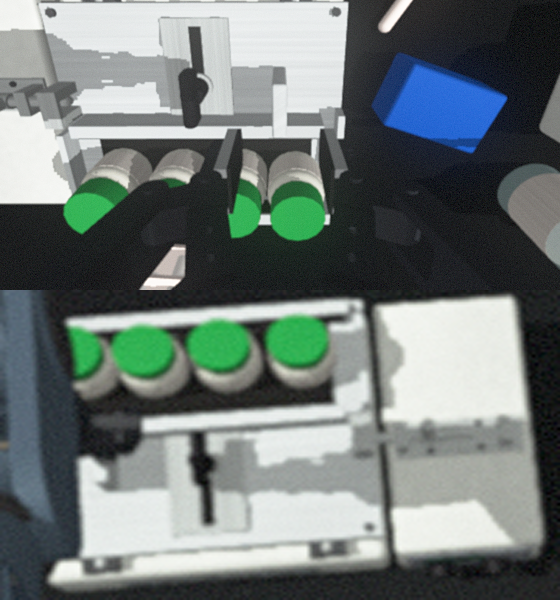

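The pictures show four jars upright in a row (wrist picture, around (75–300, 190); top picture, caps at (75,350), (143,350), (218,345) and (298,340)). The fence is open and the knob loose. Next I grip the fin and bring the fence up.

jog_arm(
  targets=[
    [-0.005,-0.001,0.05,0,0,0],
    [-0.005,-0.001,0.1,0,0,0],
    [-0.005,-0.001,0.111,0,0,0],
    [-0.005,-0.001,0.111,0,0,0],
    [-0.005,-0.001,0.111,0,0,0],
  ],
)

```text
t: 46.98
position: [501.7, 220.9, 98.1]
eef_rot: [0.002, -0.042, 0.999, 0.0]
wrist_force: [0.9, 0.4, 0.2]
finger_gap: 0.471
grip_force: 0.0
```

jog_arm(
  targets=[
    [0,0,0,0,0,0],
    [0,0,0,0,0,0],
    [0,0,0,0,0,0],
    [0,0,0,0,0,0],
  ],
  grip=0.0,
  force=45,
)

```text
t: 47.48
position: [501.0, 220.5, 97.8]
eef_rot: [0.001, -0.042, 0.999, 0.0]
wrist_force: [-0.7, -0.8, 6.9]
finger_gap: 0.13
grip_force: 46.8
```

jog_arm(
  targets=[
    [-0.005,0,0,0,0,0],
    [-0.01,0,0,0,0,0],
    [-0.015,0,0,0,0,0],
    [-0.019,0,0,0,0,0],
    [-0.022,0,0,0,0,0],
    [-0.025,0,0,0,0,0],
    [-0.027,0,0,0,0,0],
    [-0.029,0,0,0,0,0],
    [-0.031,0,0,0,0,0],
    [-0.032,0,0,0,0,0],
    [-0.033,0,0,0,0,0],
    [-0.034,0,0,0,0,0],
    [-0.035,0,0,0,0,0],
    [-0.035,0,0,0,0,0],
  ],
)

```text
t: 49.22
position: [533.6, 223.2, 97.8]
eef_rot: [-0.001, -0.042, 0.999, -0.0]
wrist_force: [-4.9, -1.1, 9.8]
finger_gap: 0.129
grip_force: 47.2
```

```bash
python3 - <<'E'
from h import *
p,T,o=tool(); print(sh(p),np.round(o["wrist_force"],1))
E
```

```text
[-21.4  71.9] [-4.9 -1.1  9.8]
```

jog_arm(
  targets=[
    [-0.001,0,0,0,0,0],
    [-0.002,0,0,0,0,0],
    [-0.002,0,0,0,0,0],
  ],
)

```text
t: 49.6
position: [534.6, 223.3, 97.7]
eef_rot: [-0.002, -0.042, 0.999, -0.0]
wrist_force: [-6.6, -0.9, 10.3]
finger_gap: 0.135
grip_force: 47.5
```

jog_arm(
  targets=[
    [-0.001,0,0,0,0,0],
    [-0.002,0,0,0,0,0],
    [-0.002,0,0,0,0,0],
  ],
)

```text
t: 49.98
position: [534.7, 223.4, 97.7]
eef_rot: [-0.004, -0.042, 0.999, -0.0]
wrist_force: [-10.3, -1.8, 13.4]
finger_gap: 0.129
grip_force: 47.8
```

jog_arm(
  targets=[
    [-0.001,0,0,0,0,0],
    [-0.002,0,0,0,0,0],
    [-0.002,0,0,0,0,0],
  ],
)

```text
t: 50.35
position: [534.9, 223.3, 97.7]
eef_rot: [-0.006, -0.042, 0.999, -0.001]
wrist_force: [-13.8, -2.3, 15.4]
finger_gap: 0.127
grip_force: 48.3
```

jog_arm(
  targets=[
    [0.002,0,0,0,0,0],
    [0.004,0,0,0,0,0],
    [0.004,0,0,0,0,0],
  ],
)

```text
t: 50.72
position: [534.5, 223.3, 97.7]
eef_rot: [-0.002, -0.042, 0.999, -0.0]
wrist_force: [-6.1, -1.2, 10.3]
finger_gap: 0.136
grip_force: 47.5
```

jog_arm(
  targets=[
    [0,0,0,0,0,0],
    [0,0,0,0,0,0],
    [0,0,0,0,0,0],
    [0,0,-0.05,0,0,0],
    [0,0,-0.1,0,0,0],
    [0,0,-0.1,0,0,0],
  ],
  grip=0.04,
)

```text
t: 51.48
position: [540.4, 224.3, 200.6]
eef_rot: [0.005, -0.042, 0.999, 0.001]
wrist_force: [-0.0, -0.2, 0.3]
finger_gap: 0.467
grip_force: 0.0
```

```bash
python3 - <<'E'
from h import *
look(); d(SH(O,YAW,[-47.,-1.5,102])[0],183)
C,f=load("pics/w12.npz")
C,f=snap("w13"); cv2.imwrite("pics/w13.png",f[:,:,::-1])
g=f.mean(2); q=C.proj(SH(O,YAW,[[-72,-1.5,146],[-22,-1.5,146]])).round(); print(q)
for r in range(int(q[0,1])-8,int(q[1,1])+16,6):
    xs=np.nonzero(g[r,int(q[0,0])-25:int(q[0,0])+25]<95)[0]+int(q[0,0])-25
    print(r,(xs.min(),xs.max(),[float(v) for v in sh(C.ray((xs.mean(),r),146))]) if len(xs) else None)
E
```

```text
top bench [([887.8, -304.8], 226, 296), ([729.3, 669.1], 255, 335), ([658.3, 79.2], 296, 299), ([652.6, 145.0], 298, 302), ([649.0, 207.2], 264, 305), ([650.9, 253.9], 64, 308)]
   on platform (z166 cap): [[56.6, -88.8], [56.4, -28.0], [57.9, 29.2], [63.2, 71.8]]
side bench [([654.2, 1005.3], 159, 63), ([738.1, 310.0], 491, 101), ([995.2, -177.4], 96, 135)]
   on platform (z166 cap): [[55.1, -7.6]]
shift [0.0289, -0.0734, 0.0944] turn 1.76 | pos [536.9 223.5 196.4] ang -175.24 tilt [ 4.e-04  1.e-04 -1.e+00] j [ 0.2   0.48  1.55  0.    1.11 -1.45] t 51.575 gap 0.4683650717427696
[[175. 148.]
 [182. 215.]]
140 None
146 None
152 (np.int64(170), np.int64(196), [-69.1, 3.9])
158 (np.int64(169), np.int64(197), [-64.9, 1.7])
164 (np.int64(170), np.int64(194), [-60.6, 2.3])
170 (np.int64(171), np.int64(199), [-56.2, 4.0])
176 (np.int64(171), np.int64(199), [-51.8, 3.6])
182 (np.int64(172), np.int64(199), [-47.3, 3.5])
188 (np.int64(173), np.int64(193), [-42.8, 1.2])
194 (np.int64(173), np.int64(199), [-38.2, 3.0])
200 (np.int64(174), np.int64(199), [-33.6, 2.9])
206 (np.int64(175), np.int64(199), [-28.9, 2.8])
212 (np.int64(176), np.int64(199), [-24.1, 2.7])
218 (np.int64(193), np.int64(199), [-19.2, 8.6])
224 (np.int64(150), np.int64(164), [-14.3, -21.6])
230 (np.int64(150), np.int64(165), [-9.4, -21.9])
```

jog_arm(
  targets=[
    [0.02,-0.04,0,0,0,0],
    [0.029,-0.0735,0,0,0,0],
    [0.029,-0.0735,0.03,0,0,0],
    [0.029,-0.0735,0.075,0,0,0],
    [0.029,-0.0735,0.094,0,0,0],
    [0.029,-0.0735,0.094,0,0,0],
    [0.029,-0.0735,0.094,0,0,0],
  ],
)

```text
t: 52.5
position: [514.2, 147.9, 102.1]
eef_rot: [-0.0, -0.042, 0.999, -0.0]
wrist_force: [1.0, 0.9, 0.4]
finger_gap: 0.47
grip_force: 0.0
```

jog_arm(
  targets=[
    [0,0,0,0,0,0],
    [0,0,0,0,0,0],
    [0,0,0,0,0,0],
    [0,0,0,0,0,0],
  ],
  grip=0.0,
  force=45,
)

```text
t: 53.0
position: [515.1, 146.5, 103.5]
eef_rot: [0.001, -0.042, 0.999, -0.001]
wrist_force: [0.2, -5.7, 2.1]
finger_gap: 0.18
grip_force: 43.9
```

```bash
python3 - <<'E'
from h import *
p,T,o=tool(); print(sh(p),np.round(o["wrist_force"],1)); d(SH(O,YAW,[-47.2,-1.8,103])[0],98)
E
```

```text
[-46.4  -3. ] [ 0.2 -5.7  2.1]
shift [0.0008, 0.0012, 0.0005] turn 86.83 | pos [515.1 146.5 103.5] ang -175.17 tilt [ 0.0023 -0.0025 -1.    ] j [ 0.07  0.56  1.75 -0.    0.83 -1.58] t 53.0 gap 0.18047094256356805
```

jog_arm(
  targets=[
    [0,-0.001,0,0,0,10],
    [0,-0.0015,0,0,0,20],
    [0,-0.0015,0,0,0,30],
    [0,-0.0015,0,0,0,40],
    [0,-0.0015,0,0,0,50],
    [0,-0.0015,0,0,0,60],
    [0,-0.0015,0,0,0,70],
    [0,-0.0015,0,0,0,78],
    [0,-0.0015,0,0,0,84],
    [0,-0.0015,0,0,0,88],
    [0,-0.0015,0,0,0,88],
    [0,-0.0015,0,0,0,88],
  ],
)

```text
t: 54.5
position: [515.5, 147.6, 103.5]
eef_rot: [0.001, 0.664, 0.748, 0.002]
wrist_force: [0.2, 5.7, 3.3]
finger_gap: 0.184
grip_force: 44.5
```

```bash
python3 - <<'E'
from h import *
p,T,o=tool(); print(sh(p),np.round(o["wrist_force"],1),np.round(o["torque"],2)); d(SH(O,YAW,[-47.2,-1.8,103])[0],98)
E
```

```text
[-45.8  -1.9] [0.2 5.7 3.3] [ 0.94 -0.15  0.15]
shift [0.0002, -0.0014, 0.0005] turn -1.19 | pos [515.5 147.6 103.5] ang 96.81 tilt [ 0.0034  0.0021 -1.    ] j [ 0.07  0.56  1.75  0.    0.83 -0.05] t 54.5 gap 0.18382729661737832
```

jog_arm(
  targets=[
    [0,0,0,0,0,0],
    [0,0,0,0,0,0],
    [0,0,0,0,0,0],
    [0,0,-0.05,0,0,0],
    [0,0,-0.1,0,0,0],
    [0.0,0,-0.13,0,0,0],
    [0.0,0,-0.13,0,0,0],
  ],
  grip=0.04,
)

```text
t: 55.38
position: [516.0, 146.3, 234.8]
eef_rot: [0.002, 0.664, 0.748, 0.002]
wrist_force: [-0.1, -0.1, -0.5]
finger_gap: 0.469
grip_force: 0.0
```

```bash
python3 - <<'E'
from h import *
look(); C,f=snap("w14"); t=env.grab_frame("top"); d(SH(O,YAW,[-47.2,-1.8,103])[0],98)
cv2.imwrite("pics/w14.png",np.vstack([cv2.resize(f[80:340,100:460,::-1],(560,404),interpolation=cv2.INTER_CUBIC),cv2.resize(t[165:245,150:320,::-1],(560,196),interpolation=cv2.INTER_CUBIC)]))
E
```

```text
top bench [([887.9, -304.9], 225, 296), ([729.5, 669.4], 257, 335), ([657.5, 79.0], 295, 300), ([651.7, 141.2], 249, 302)]
   on platform (z166 cap): [[55.8, -88.9], [55.3, -31.5]]
side bench [([654.0, 1005.6], 158, 63), ([736.9, 308.5], 492, 101), ([1003.2, -172.1], 97, 134)]
   on platform (z166 cap): [[54.2, -8.1]]
shift [0.0013, 0.0017, 0.1277] turn -1.25 | pos [513.  146.2 230.7] ang 96.75 tilt [-3.6e-03 -3.0e-04 -1.0e+00] j [ 0.07  0.37  1.63 -0.    1.14 -0.05] t 55.575 gap 0.4705768269535464
```

View pics/w14.png

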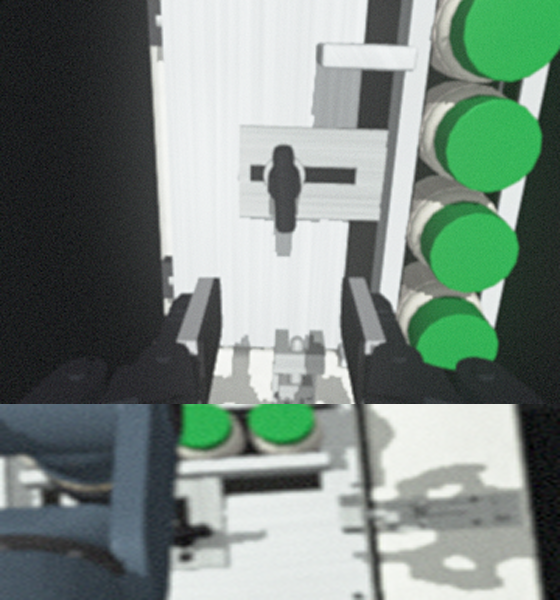

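```bash
python3 - <<'E'
from h import *
C,f=load("pics/w14.npz"); k=360/560
g=f.mean(2); q=[]
for r in range(172,232,3):
    xs=np.nonzero(g[r,262:306]<95)[0]+262
    if 4<len(xs)<24: q.append(sh(C.ray((xs.mean(),r),146)))
q=np.array(q); q2=q[np.abs(q[:,1]-q[:,1].mean())>9]; a=np.polyfit(q2[:,1],q2[:,0],1); print("knob angle",np.pi/2-abs(np.arctan(a[0])),a, q[:,1].min(),q[:,1].max(),q2[:,0])
for p in((388,220),(405,220),(393,150),(415,150)): print(p,sh(C.ray((100+p[0]*k,80+p[1]*k),128)))
E
```

```text
knob angle 1.4832997464514144 [ -0.08772055 -46.43087578] -22.2 24.0 [-47.6 -47.5 -47.4 -47.3 -51.4 -45.  -45.4 -44.4 -44.7 -44.6]
(388, 220) [ 18.5 -22.6]
(405, 220) [ 28.9 -22.3]
(393, 150) [16.7 20.9]
(415, 150) [29.4 21.3]
```

The wrist picture shows the four jars held between fence and rail and the T-bar across, from (284,150) to (286,228). That gives a knob angle of about 1.48 rad and about 54 mm between the faces. I'm handing the job in.

```bash
python3 -c "
from workcell import env
print(env.sign_off())"
```

```text
the job is handed in; nothing more can be done
None
```

The job is handed in, but sign-off gave no verdict. By my last measurements the bolt is home in the keeper, all four white jars stand snug between rail and fence (faces about 54 mm apart), the knob is locked at about 1.48 rad, and I moved none of the other things on the bench.

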